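# Crack the sealed lid of a drying chamber and hold it ajar

## Task

Someone has left a brass adaptor on the white lid of the drying chamber: pick it off and stand it upright on the round black pad on the ledge in front of the lid, and let go of it. Then take the lid by its black ball knob, pull up until the sticky seal breaks free, without letting the lid fly up, and finish while still holding the lid slightly ajar, with a gap of about 15 mm at its front edge, so that the chamber can vent. Do not let go of the lid at the end, keep the adaptor standing on its pad, and do not disturb the things lying around the chamber.

Things in the scene. Friction and masses are not known exactly. Their poses are not given: they have to be found in the camera images.
- chamber: Fixed drying chamber: grey base 200 x 186 mm; its front is a ledge 58 mm deep, top 84 mm above the table; behind the ledge a white box with rim 89 mm above the table, closed by the white lid (top 100 mm above the table). Origin: on the table below the lid's knob; x points from the ledge (front, towards the robot) to the hinge at the back, z up. The base reaches from 86 mm before to 114 mm behind the origin, the lid reaches from 22 mm before the origin to the hinge.
- pad (a point): Centre of the top of the round black pad (50 mm diameter, 2 mm thick) on the front ledge: 58 mm before the knob, 86 mm above the table; the lid's front edge is 36 mm behind this point.
- brass_adaptor: Brass adaptor 17 x 19 x 25 mm, about 45 g, standing upright on its hexagon (9 mm high), with a 12 mm thick threaded stem above it, 9 to 25 mm above its underside. Origin: centre of its underside, z axis along the stem. It starts on the lid, 50 to 70 mm to the left (chamber +y) of the knob, its underside 100 mm above the table.
- lid_knob (a point): Centre of the black ball knob on the lid, 30 mm diameter, 34 mm above the lid's top and 134 mm above the table when shut, on a 12 mm steel stem; it moves with the lid. The seal needs about 11 to 18 N of upward pull at the knob to break; its grip fades within some 5 mm of lift and does not come back. After that only the lid's weight (about 1.5 to 3 N at the knob) pulls it shut, and it falls shut if let go.
- lid_edge (a point): Middle of the lid's lower front edge, 92 mm above the table when shut; its rise above that is the gap.
- lid (a joint): Angle of the white lid (139 x 178 mm, 8 mm thick, about 0.3 kg) in rad: 0 shut, growing as it opens. Hinge axis along the chamber's y, 113 mm behind the chamber's origin and 92 mm above the table; the knob's centre lies 113 mm before and 42 mm above the axis, the front edge 135 mm before it, so 0.11 rad is a gap of 15 mm at the front edge.
- pump_station: Blue pump right of the chamber, fixed and solid: 0.2 m high, over y = -0.06 to -0.46 m, its front at x = 0.35 m. Keep clear.
- bellows: Grey bellows hose, 50 mm thick, fixed and solid: arches from the pump's top to the left, over the table between robot and chamber (x = 0.45 at y = -0.1 to x = 0.31 at y = 0.2), underside about 0.55 m above the table. Forearm and wrist must stay below it or on the robot's side: fingers leaning 35 to 40 degrees away from the robot allow that, and knob and adaptor can be gripped so.
- grease: White grease tube with blue cap, 37 x 116 x 26 mm, lying behind the chamber; not to be disturbed. Origin: centre of its underside.
- tape_spool: White tape spool, 52 mm diameter, 14 mm high, lying to the left of the chamber and behind it; not to be disturbed. Origin: centre of its underside.
- gauge_block: Steel gauge block 17 x 44 x 12 mm, lying to the left of the chamber; not to be disturbed. Origin: centre of its underside.

How it is judged:
By the outcome, as a careful person would: the job done as asked, in the order asked, and still so for the second after the job is handed in, while the arm keeps its last pose, push and grip.
It also fails if it takes over 51 s, if anything falls off the work surface, if the arm or the gripper's body presses on something with over 40 N, if the wrist force passes 120 N, or if a joint passes its speed limit or range.

## Robot

A 6-joint arm with a two-finger parallel gripper is mounted at the origin on a cart in front of the work surface, level with it; the furniture and walls round the work are solid. World frame = base frame: x ahead of the robot, y to its left, z up, the work surface at z = 0. Lengths are in m, angles in degrees, forces in N, time in s.
With the tool pointing down it reaches from about 0.4 to 0.925 m from the base axis. Payload 12.5 kg.
Tool frame: the origin (TCP) lies at the very end of the fingers, on their centre line; the grasp point (between the pads) lies 19 mm behind it; y points along the fingers, x is the direction in which the jaws open and shut, and the axes are right-handed (so a half turn about y gives the same grasp; the last joint's range is limited). The gripper opens to 95 mm and grips with 3 to 60 N. Pads are 20 mm wide; open, the fingers measure 119 mm over their backs; the gripper's body (75 mm by 180 mm) begins 59 mm behind the grasp point.
Start: joints at [-72.514, 28.126, 89.318, -0, 62.55, -6.05], TCP at [0.25, -0.573, 0.215] pointing down, gripper open.
Joint ranges: [-177.58, 177.58], [-47.91, 125.51], [2.72, 160], [-65.01, 245.01], [3.68, 167.84], [-153.87, 153.87]. Speed limits (degrees/s): [127.2, 127.2, 159.86, 180, 180, 180].

## Interface

Orientations are given as a 3x3 rotation matrix whose columns are the frame's x, y, z axes.
In Python, from rig import manip gives the robot as it stands.
- The arm moves only by the shell command python3 -m pendant 'ROWS'. ROWS is a JSON object of lists of equal length, an entry for each row: "twist": the turn, a rotation vector about the tool's x, y, z in rad, a list of three; "translation": the shift along the tool's x, y, z in m, a list of three; "gripper": the finger opening in m, from 0 to 0.0951. A call has 1 to 5 rows; each row shifts and turns the pose as measured when the row begins, along the tool's axes as they then stand; what a row does not reach is not made up. A row lasts 1/10 s, in which the tool goes at most 50 mm and 8.59 degrees, less where a joint would pass 70% of its speed; a pose out of reach is approached as far as the arm can. A call with a gripper value outside its range is refused whole. The fingers move at their own pace and stop on an object; the grip force is fixed at half the most. Time passes only in rows, so rows that do not move let the fingers close. It gives the time, the measured TCP pose, the force and the opening at its end, in the units of the state.
- manip.state(): the state, without advancing time (a new reading comes with each control period).
- manip.grab_frame(name): name is "scene" or "side" or "wrist"; returns (picture, depth): 420x560x3 uint8, red, green, blue; 420x560 float32, m along the optical axis (not along the pixel's ray), 0 where there is no reading.
- manip.calibration(name): a dict with "fx", "fy", "cx", "cy" (pixels), "view" (4x4, takes a point from world to camera coordinates); the wrist camera has in their place "T_tool_cam" (4x4, takes a point from camera to tool coordinates, whose origin is the TCP and whose axes are the tool frame's). Camera axes: x right, y down, z forward; pixel columns grow to the right and rows downward; lengths in m; the calibration is good to about 2 mm. A picture is of the moment at which its call begins: read the wrist's pose just before it. calibration takes no time and is no camera call.
- manip.job_done(): hands the job in, once; it reports no verdict.
The state is a dict: "t": time; "joint_pos": joint angles; "qvel": joint speeds; "tau": joint torques, N m; "tcp_pos": TCP position; "eef_rot": TCP orientation; "contact_force": force on the tool from outside, world axes, zero at the start; "torque": the same for the moment, N m; "gripper_width": finger opening in m.
Only numpy, scipy, OpenCV 4.12 (cv2) and the standard library are available. Lean on these libraries where they do the work, as an engineer would, in place of code of your own. Each camera call takes 0.05 s, during which the arm holds its last target.

## Working session

There is one attempt and no reset: what is moved stays moved. The work goes in short steps, Python scripts to look and compute and a shell command to move; the robot and the scene stay as the last step left them, time stands still between calls to the robot, and variables do not carry over. Pictures are saved under pics/ and viewed, and the job is handed in when it is done.

```bash
mkdir -p pics; ls; python3 - <<'E'
from rig import manip
import cv2,numpy as np
s=manip.state();print({k:np.round(v,3).tolist() for k,v in s.items()})
for n in("scene","side"):
    p,d=manip.grab_frame(n);cv2.imwrite(f"pics/{n}0.png",p[:,:,::-1]);np.save(f"{n}0.npy",d)
    c=manip.calibration(n);print(n,{k:np.round(v,4).tolist() for k,v in c.items()})
print(manip.calibration("wrist"))
E
```

```text
pics
{'t': 0.0, 'joint_pos': [-72.513, 28.165, 89.349, -0.0, 62.551, -6.05], 'qvel': [0.051, -0.126, 0.062, -0.168, -0.002, -0.001], 'tau': [0.0, -61.265, -25.818, 0.069, 0.048, -0.0], 'tcp_pos': [0.25, -0.573, 0.214], 'eef_rot': [[0.399, -0.0, 0.917], [-0.917, 0.001, 0.399], [-0.001, -1.0, 0.0]], 'contact_force': [-0.329, -1.012, -0.094], 'torque': [-0.036, -0.032, -0.054], 'gripper_width': 0.095}
scene {'fx': 529.9123, 'fy': 529.9123, 'cx': 273.6442, 'cy': 208.8955, 'view': [[-0.2939, -0.9558, 0.0107, 0.2288], [-0.6654, 0.1965, -0.7201, 0.5035], [0.6862, -0.2187, -0.6938, 1.068], [0.0, 0.0, 0.0, 1.0]]}
side {'fx': 390.1307, 'fy': 390.1307, 'cx': 274.6941, 'cy': 201.6441, 'view': [[-0.9999, 0.001, -0.0152, 0.5642], [0.0138, 0.4824, -0.8758, 0.1612], [0.0065, -0.8759, -0.4824, 1.1493], [0.0, 0.0, 0.0, 1.0]]}
{'fx': 302.2054785604879, 'fy': 302.2054785604879, 'cx': 278.49721193820653, 'cy': 207.42663911391026, 'T_tool_cam': array([[ 9.99999743e-01, -6.32550944e-04, -3.38222927e-04,
        -3.71791420e-04],
       [ 1.50689185e-04, -2.75742796e-01,  9.61231443e-01,
        -1.71431839e-01],
       [-7.01290392e-04, -9.61231247e-01, -2.75742630e-01,
         7.75500105e-02],
       [ 0.00000000e+00,  0.00000000e+00,  0.00000000e+00,
         1.00000000e+00]])}
```

View pics/scene0.png

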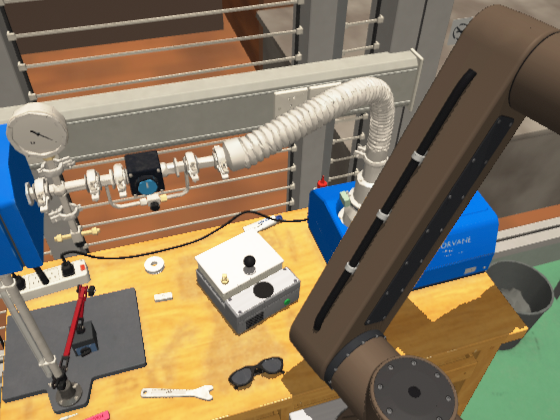

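View pics/side0.png

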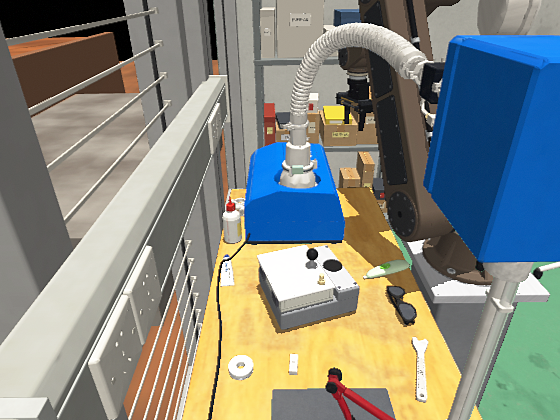

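Scene view: knob at about (250,262), adaptor (225,280), pad (263,290). Side view: knob (313,254), adaptor (321,280), pad (333,266). Next I measure them.

```bash
cat > h.py <<'E'
import numpy as np,cv2
from rig import manip
def rayz(n,u,v,z):
    c=manip.calibration(n);V=np.array(c["view"]);R=V[:3,:3];o=-R.T@V[:3,3]
    d=R.T@np.array([(u-c["cx"])/c["fx"],(v-c["cy"])/c["fy"],1]);return o+d*(z-o[2])/d[2]
def pt(n,u,v,d):
    c=manip.calibration(n);V=np.array(c["view"]);p=np.array([(u-c["cx"])/c["fx"]*d,(v-c["cy"])/c["fy"]*d,d]);return V[:3,:3].T@(p-V[:3,3])
def cloud(n,d):
    c=manip.calibration(n);V=np.array(c["view"]);v,u=np.indices(d.shape)
    P=np.stack([(u-c["cx"])/c["fx"]*d,(v-c["cy"])/c["fy"]*d,d],-1);return (P-V[:3,3])@V[:3,:3]
def proj(n,p):
    c=manip.calibration(n);V=np.array(c["view"]);q=V[:3,:3]@p+V[:3,3];return q[0]/q[2]*c["fx"]+c["cx"],q[1]/q[2]*c["fy"]+c["cy"]
E
python3 - <<'E'
from h import *
np.set_printoptions(precision=4,suppress=True)
for n,(u0,v0,u1,v1) in dict(scene=(185,220,315,340),side=(245,230,375,335)).items():
    im=cv2.imread(f"pics/{n}0.png");cv2.imwrite(f"pics/{n}0c.png",cv2.resize(im[v0:v1,u0:u1],None,fx=5.5,fy=5.0 if 0 else 5.5,interpolation=cv2.INTER_CUBIC)[:600])
for n,k,a,p in(("scene",(250,262),(225,280),(263,290)),("side",(313,254),(321,280),(333,266))):
    d=np.load(f"{n}0.npy");C=cloud(n,d)
    print(n,"knob",rayz(n,*k,.134),C[k[1],k[0]],"adapt",rayz(n,*a,.112),C[a[1],a[0]],"pad",rayz(n,*p,.086),C[p[1],p[0]])
# cloud-based
    m=(C[...,2]>.115)&(C[...,2]<.155)&(C[...,0]>.4)&(C[...,0]<.75)&(C[...,1]>-.06)&(C[...,1]<.25)&(d>0)
    nn,l,st,ce=cv2.connectedComponentsWithStats(m.astype(np.uint8))
    for i in range(1,nn):
        if st[i,4]>8:
            P=C[l==i];print(st[i],P.min(0),P.max(0),P.mean(0))
    m=(abs(C[...,2]-.100)<.003)&(C[...,0]>.4)&(C[...,0]<.8)&(abs(C[...,1])<.3)&(d>0)
    P=C[m][:,:2].astype(np.float32);print("lid",len(P),cv2.minAreaRect(P),C[m][:,2].mean())
E
```

```text
scene knob [0.4677 0.156  0.134 ] [0.4614 0.1576 0.1416] adapt [0.4492 0.2226 0.112 ] [0.4512 0.2223 0.1094] pad [0.4144 0.1395 0.086 ] [0.4125 0.14   0.0887]
[309 191  29  59 356] [ 0.4494 -0.06    0.1152] [ 0.6498 -0.0564  0.155 ] [ 0.5469 -0.0585  0.1357]
[243 255  13  14 128] [0.4561 0.1443 0.1151] [0.4816 0.1724 0.1512] [0.4661 0.1592 0.1414]
[222 273   5   7  28] [0.4478 0.2183 0.1152] [0.4613 0.2288 0.1292] [0.4535 0.2236 0.1232]
lid 2458 ((0.5702214241027832, 0.024570494890213013), (0.25466179847717285, 0.512954592704773), 33.71731948852539) 0.10029731166869016
side knob [0.4693 0.1594 0.134 ] [0.4703 0.1686 0.1408] adapt [0.4563 0.2296 0.112 ] [0.4559 0.2271 0.1099] pad [0.4162 0.146  0.086 ] [0.4163 0.1466 0.0865]
[282 203  49  13 298] [ 0.4    -0.06    0.1151] [ 0.5409 -0.054   0.1549] [ 0.4684 -0.0584  0.1344]
[244 204  40  13 255] [ 0.5378 -0.06    0.1152] [ 0.6522 -0.0553  0.1549] [ 0.5948 -0.0585  0.135 ]
[306 248  12  14 122] [0.4597 0.1513 0.1157] [0.4866 0.1742 0.1488] [0.4736 0.1644 0.1381]
[319 273   5   7  28] [0.4511 0.2176 0.1153] [0.4611 0.23   0.1257] [0.456  0.2248 0.1216]
lid 2534 ((0.5860413908958435, -0.049302756786346436), (0.3128732740879059, 0.6507753729820251), 33.9980354309082) 0.09905361348671231
```

```bash
sleep 1
```

```text
(no output)
```

View pics/scene0c.png

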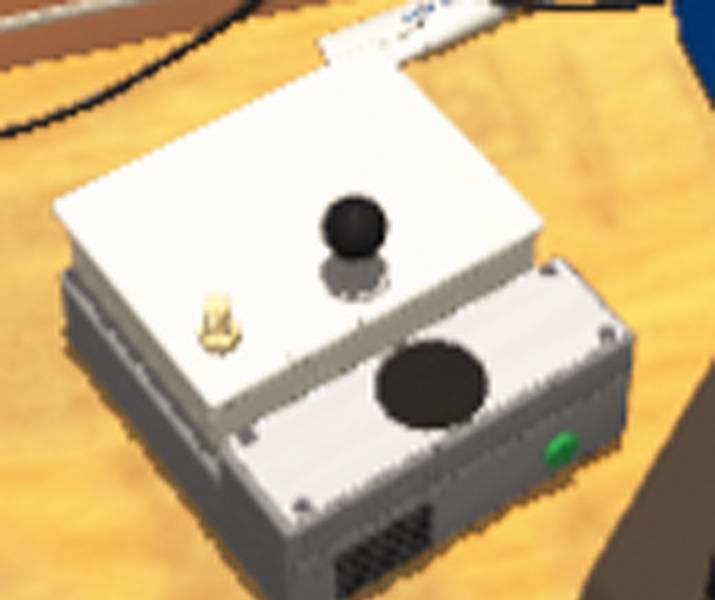

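View pics/side0c.png

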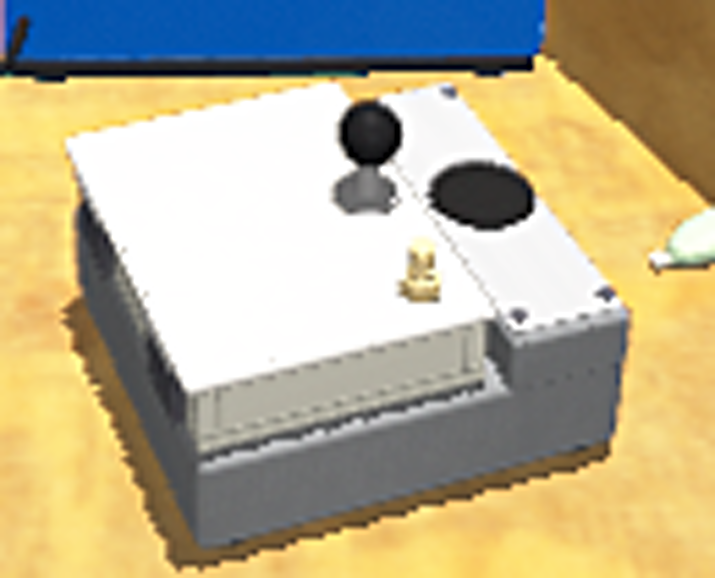

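```bash
python3 - <<'E'
from h import *
np.set_printoptions(precision=4,suppress=True)
def S(u,v):return 185+u/5.5-.4,220+v/5.5-.4
def D(u,v):return 245+u/5.5-.4,230+v/5.5-.4
for n,f,pts in(("scene",S,dict(knob=(355,228,.134),pad=(432,385,.086),atop=(220,298,.125),abase=(219,338,.103),LFL=(215,405,.1),LFR=(541,224,.1),LBL=(55,205,.1))),
  ("side",D,dict(knob=(370,133,.134),pad=(482,195,.086),atop=(422,243,.125),abase=(420,292,.103),LFL=(490,322,.1),LBL=(190,388,.1),LBR=(67,143,.1)))):
    r={k:rayz(n,*f(u,v),z) for k,(u,v,z) in pts.items()}
    print(n);[print(k,p) for k,p in r.items()]
    if n=="scene":e=r['LFL']-r['LFR'];print("yaw",np.degrees(np.arctan2(-e[0],e[1])),np.linalg.norm(e))
    e=r['LBL']-r['LFL'];print("yaw",np.degrees(np.arctan2(e[1],e[0])),np.linalg.norm(e))
    e=r['knob']-r['pad'];print("yaw",np.degrees(np.arctan2(e[1],e[0])),np.linalg.norm(e[:2]))
    d=np.load(f"{n}0.npy");C=cloud(n,d)
    m=(abs(C[...,2]-.100)<.004)&(abs(C[...,0]-.51)<.13)&(abs(C[...,1]-.17)<.15)&(d>0)
    nn,l,st,ce=cv2.connectedComponentsWithStats(m.astype(np.uint8));i=1+st[1:,4].argmax()
    P=C[l==i][:,:2].astype(np.float32);print("lid",len(P),cv2.minAreaRect(P))
    # hose
    m=(C[...,2]>.45)&(C[...,2]<.8)&(C[...,0]>.2)&(C[...,0]<.6)&(C[...,1]>-.3)&(C[...,1]<.4)&(d>0)
    P=C[m]
    for y in np.arange(-.25,.4,.05):
        Q=P[abs(P[:,1]-y)<.012]
        if len(Q):print("hose y%.2f"%y,len(Q),Q.min(0),Q.max(0))
E
```

```text
scene
knob [0.4711 0.1572 0.134 ]
pad [0.4155 0.1388 0.086 ]
atop [0.4572 0.2209 0.125 ]
abase [0.4536 0.2235 0.103 ]
LFL [0.4214 0.2329 0.1   ]
LFR [0.4777 0.0695 0.1   ]
LBL [0.551  0.2765 0.1   ]
yaw 19.013301333771672 0.17285713928177915
yaw 18.58478102979568 0.13674424635520535
yaw 18.30130853294561 0.058575389362725626
lid 2686 ((0.5163255333900452, 0.1728830337524414), (0.14325112104415894, 0.17978598177433014), 18.801883697509766)
hose y-0.25 2 [ 0.2286 -0.2416  0.7705] [ 0.2299 -0.2409  0.7713]
hose y-0.20 1245 [ 0.2001 -0.212   0.5284] [ 0.3209 -0.188   0.7785]
hose y-0.15 2424 [ 0.2    -0.162   0.4509] [ 0.4748 -0.138   0.77  ]
hose y-0.10 2095 [ 0.2001 -0.112   0.4838] [ 0.4855 -0.088   0.705 ]
hose y-0.05 1538 [ 0.2001 -0.062   0.5232] [ 0.4324 -0.038   0.6275]
hose y-0.00 1112 [ 0.2    -0.0119  0.4504] [0.4048 0.012  0.6378]
hose y0.05 385 [0.3287 0.0383 0.5957] [0.3806 0.062  0.6385]
hose y0.10 448 [0.3111 0.088  0.5882] [0.3621 0.112  0.6345]
hose y0.15 471 [0.2993 0.138  0.5804] [0.3468 0.162  0.6255]
hose y0.20 483 [0.2909 0.1881 0.5661] [0.3379 0.212  0.6135]
hose 
[... 638 characters left out ...]
.6712]
hose y-0.15 223 [ 0.3042 -0.162   0.4506] [ 0.5104 -0.138   0.6721]
hose y-0.10 1299 [ 0.2   -0.112  0.45 ] [ 0.4937 -0.088   0.6731]
hose y-0.05 544 [ 0.2087 -0.062   0.45  ] [ 0.4504 -0.038   0.6236]
hose y-0.00 656 [ 0.2094 -0.012   0.4501] [0.4166 0.012  0.635 ]
hose y0.05 193 [0.3478 0.0381 0.5893] [0.3918 0.062  0.6358]
hose y0.10 208 [0.3278 0.088  0.5835] [0.3706 0.112  0.6316]
hose y0.15 210 [0.3105 0.1383 0.5747] [0.3537 0.1619 0.6222]
hose y0.20 149 [0.3093 0.1881 0.5649] [0.3427 0.2117 0.6103]
hose y0.25 188 [0.2895 0.2383 0.5618] [0.3413 0.2493 0.5994]
hose y0.30 122 [0.3131 0.288  0.5239] [0.3412 0.3113 0.5976]
hose y0.35 335 [0.3117 0.338  0.5168] [0.3394 0.3619 0.6049]
```

```bash
python3 -m pendant '{"twist":[[0,0.15,0],[0,0.15,0],[0,0.15,0],[0,0.15,0],[0,0.15,0]],"translation":[[0,-0.02,0],[0,-0.02,0],[0,-0.02,0],[0,-0.02,0],[0,0,0]],"gripper":[0.05,0.05,0.05,0.05,0.05]}'
```

```text
t: 0.6
tcp_pos: [0.2493, -0.5721, 0.2945]
eef_rot: [[-0.338, -0.002, 0.941], [-0.941, 0.006, -0.338], [-0.005, -1.0, -0.004]]
contact_force: [-0.2, 0.7, -1.1]
gripper_width: 0.0606
```

```bash
python3 -m pendant '{"twist":[[0,0.149,0],[0,0.149,0],[0,0.149,0],[0,0.149,0],[0,0.149,0]],"translation":[[0,0,0],[0,0,0],[0,0,0],[0,0,0],[0,0,0]],"gripper":[0.05,0.05,0.05,0.05,0.05]}'; python3 -m pendant '{"twist":[[0.13,0.07,0],[0.13,0,0],[0.13,0,0],[0.13,0,0],[0.13,0,0]],"translation":[[0,0,-0.03],[0,0,-0.03],[0,0,-0.03],[0,0,-0.03],[0,0,-0.03]],"gripper":[0.05,0.05,0.05,0.05,0.05]}'; python3 -c "
from rig import manip;print(manip.state()['joint_pos'])"
```

```text
t: 1.1
tcp_pos: [0.2492, -0.5716, 0.2937]
eef_rot: [[-0.889, -0.003, 0.458], [-0.458, 0.008, -0.889], [-0.001, -1.0, -0.009]]
contact_force: [-0.4, 0.2, -0.1]
gripper_width: 0.0501
t: 1.6
tcp_pos: [0.2019, -0.4519, 0.2593]
eef_rot: [[-0.917, 0.24, 0.32], [-0.399, -0.506, -0.764], [-0.022, -0.828, 0.56]]
contact_force: [1.3, -1.2, 0.7]
gripper_width: 0.05
[-77.58303106   4.78545071 125.16823146  23.8089966   18.11556196
  58.66845997]
```

```bash
python3 - <<'E'
from h import *
np.set_printoptions(precision=3,suppress=True)
p,d=manip.grab_frame("scene");cv2.imwrite("pics/scene1.png",p[:,:,::-1])
p2,d2=manip.grab_frame("side");cv2.imwrite("pics/side1.png",p2[:,:,::-1])
for n,d in(("scene",d),("side",np.load("side0.npy"))):
    C=cloud(n,d)
    for z in np.arange(.2,.6,.05):
        Q=C[(abs(C[...,2]-z)<.015)&(d>0)&(C[...,0]>.3)&(C[...,0]<.7)&(C[...,1]>-.35)&(C[...,1]<-.0)]
        if len(Q):print(n,"%.2f"%z,len(Q),np.percentile(Q,3,axis=0),np.percentile(Q,97,axis=0), np.hypot(Q[:,0],Q[:,1]).min())
E
```

```text
scene 0.20 902 [ 0.387 -0.348  0.186] [ 0.575 -0.064  0.203] 0.45374255514461675
scene 0.30 1 [ 0.489 -0.341  0.294] [ 0.489 -0.341  0.294] 0.596632238977738
side 0.20 1785 [ 0.395 -0.334  0.186] [ 0.588 -0.059  0.211] 0.396599634560569
side 0.25 389 [ 0.441 -0.151  0.237] [ 0.536 -0.077  0.264] 0.46041321322985224
side 0.30 295 [ 0.46  -0.218  0.286] [ 0.525 -0.11   0.313] 0.47941055255869014
side 0.35 182 [ 0.471 -0.141  0.336] [ 0.538 -0.107  0.365] 0.48749440174802855
side 0.40 186 [ 0.471 -0.142  0.386] [ 0.516 -0.121  0.414] 0.4893850440479324
side 0.45 210 [ 0.301 -0.14   0.436] [ 0.51  -0.115  0.464] 0.3205519916904646
side 0.50 294 [ 0.301 -0.144  0.486] [ 0.501 -0.103  0.514] 0.31850760607685047
side 0.55 377 [ 0.302 -0.164  0.536] [ 0.482 -0.066  0.563] 0.3186529696687674
```

View pics/scene1.png

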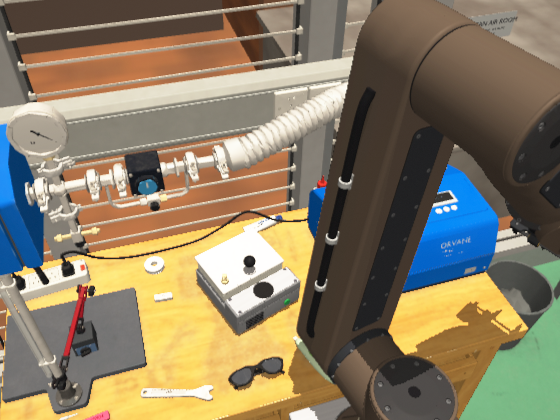

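View pics/side1.png

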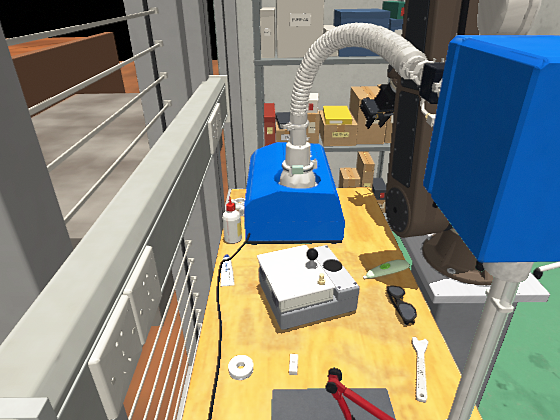

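```bash
python3 -m pendant '{"twist":[[0,0,0],[0,0,0],[0,0,0],[0,0,0]],"translation":[[0,-0.028,-0.02],[0,-0.028,-0.02],[0,-0.028,-0.02],[0,-0.028,-0.02]],"gripper":[0.05,0.05,0.05,0.05]}'; python3 -c "
from rig import manip;print(manip.state()['joint_pos'])"
```

```text
t: 2.1
tcp_pos: [0.1491, -0.3346, 0.3077]
eef_rot: [[-0.916, 0.238, 0.322], [-0.4, -0.495, -0.771], [-0.025, -0.835, 0.549]]
contact_force: [0.2, -0.5, 0.4]
gripper_width: 0.0503
[-84.82914427 -13.25151221 131.5946519   21.4458566   31.84191165
  56.71728127]
```

```bash
python3 -m pendant '{"twist":[[-0.003,-0.104,0.069],[-0.003,-0.104,0.069],[-0.003,-0.104,0.069],[-0.003,-0.104,0.069],[-0.003,-0.104,0.069]],"translation":[[-0.0456,-0.0016,-0.0024],[-0.0456,-0.0016,-0.0024],[-0.0456,-0.0016,-0.0024],[-0.0456,-0.0016,-0.0024],[-0.0456,-0.0016,-0.0024]],"gripper":[0.05,0.05,0.05,0.05,0.05]}'; python3 -c "
from rig import manip;print(manip.state()['joint_pos'])"
```

```text
t: 2.6
tcp_pos: [0.3174, -0.1878, 0.3193]
eef_rot: [[-0.513, 0.481, 0.711], [-0.858, -0.268, -0.438], [-0.02, -0.835, 0.55]]
contact_force: [1.0, -0.1, 0.0]
gripper_width: 0.05
[-49.1095494  -13.87652399 130.07884169  19.88447928  33.59362441
  58.45543036]
```

```bash
python3 -m pendant '{"twist":[[-0.003,-0.104,0.069],[-0.003,-0.104,0.069],[-0.003,-0.104,0.069],[-0.003,-0.104,0.069],[-0.003,-0.104,0.069]],"translation":[[-0.0456,0.001,-0.004],[-0.0456,0.003,-0.0055],[-0.0456,0.003,-0.0055],[-0.0456,0.003,-0.0055],[-0.0456,0.003,-0.0055]],"gripper":[0.05,0.05,0.05,0.05,0.05]}'; python3 -c "
from rig import manip;print(manip.state()['joint_pos'])"
```

```text
t: 3.1
tcp_pos: [0.3712, 0.0381, 0.3025]
eef_rot: [[0.107, 0.542, 0.834], [-0.994, 0.075, 0.079], [-0.019, -0.837, 0.547]]
contact_force: [1.2, -0.7, -0.6]
gripper_width: 0.05
[-12.51571878 -11.91313944 131.57259132  21.89179198  30.69221794
  55.69025781]
```

```bash
cat >> h.py <<'E'
from scipy.spatial.transform import Rotation as Ro
np.set_printoptions(precision=4,suppress=True)
YAW=np.radians(18.7)
def Rt(t,yaw=YAW):
    t=np.radians(t);c,s=np.cos(yaw),np.sin(yaw)
    x=np.array([s,-c,0]);y=np.array([np.sin(t)*c,np.sin(t)*s,-np.cos(t)]);return np.stack([x,y,np.cross(x,y)],1)
def plan(p,R,n):
    s=manip.state();R0=np.array(s["eef_rot"]);p0=np.array(s["tcp_pos"])
    w=Ro.from_matrix(R0.T@R).as_rotvec()/n;dp=(p-p0)/n;Rc=R0
    print("dp",p-p0,"rot deg",np.degrees(np.linalg.norm(w)*n))
    for i in range(n):
        print(np.round(w,4).tolist(),np.round(Rc.T@dp,4).tolist());Rc=Rc@Ro.from_rotvec(w).as_matrix()
E
python3 - <<'E'
from h import *
R=Rt(36);plan(np.array([.4575,.225,.118])-.07*R[:,1],R,5)
E
```

```text
dp [ 0.0473  0.1737 -0.1278] rot deg 12.877534925016608
[0.0095, -0.0382, 0.0217] [-0.033, 0.0291, -0.0033]
[0.0095, -0.0382, 0.0217] [-0.0325, 0.0298, -0.0024]
[0.0095, -0.0382, 0.0217] [-0.0319, 0.0305, -0.0014]
[0.0095, -0.0382, 0.0217] [-0.0313, 0.0312, -0.0005]
[0.0095, -0.0382, 0.0217] [-0.0306, 0.0318, 0.0004]
```

```bash
python3 -m pendant '{"twist":[[0.0095,-0.038,0.022],[0.0095,-0.038,0.022],[0.0095,-0.038,0.022],[0.0095,-0.038,0.022],[0.0095,-0.038,0.022]],"translation":[[-0.033,0.029,-0.003],[-0.0325,0.03,-0.0025],[-0.032,0.0305,-0.0015],[-0.031,0.031,-0.0005],[-0.0305,0.032,0]],"gripper":[0.05,0.05,0.05,0.05,0.05]}'; python3 - <<'E'
from h import *
s=manip.state();print(s['joint_pos'])
p,d=manip.grab_frame("wrist");cv2.imwrite("pics/w2.png",p[:,:,::-1]);np.save("w2.npy",d);np.savez("w2p.npz",p=s["tcp_pos"],R=s["eef_rot"])
p,d=manip.grab_frame("scene");cv2.imwrite("pics/s2.png",p[:,:,::-1])
R=Rt(36);plan(np.array([.4575,.225,.118])-.07*R[:,1],R,1)
E
```

```text
t: 3.6
tcp_pos: [0.4258, 0.2163, 0.198]
eef_rot: [[0.348, 0.525, 0.777], [-0.937, 0.21, 0.278], [-0.017, -0.825, 0.565]]
contact_force: [0.4, -0.4, 0.7]
gripper_width: 0.0499
[ 17.644   10.0098 132.4996  36.9332   3.9068  51.4375]
dp [-0.0099 -0.0048 -0.0243] rot deg 2.342144929048537
[0.0242, 0.0143, -0.0296] [0.0015, 0.0138, -0.0228]
```

View pics/w2.png

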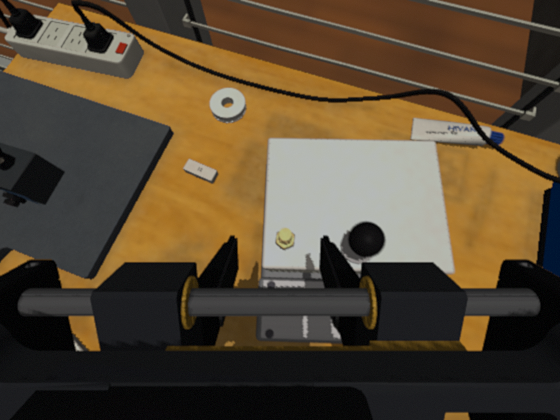

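View pics/s2.png

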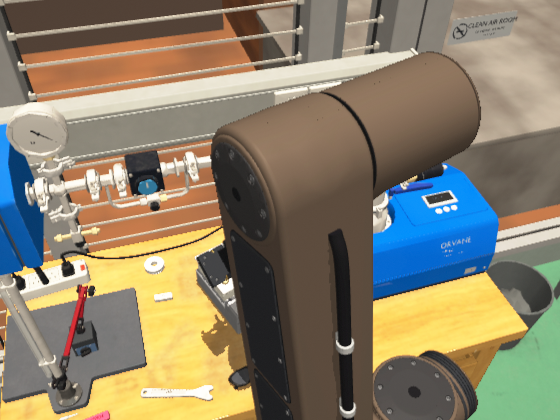

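```bash
cat > kin.py <<'E'
from h import *
from scipy.optimize import least_squares
D=[([-72.513,28.165,89.349,0,62.551,-6.05],[.25,-.573,.214],None),
([-77.58303106,4.78545071,125.16823146,23.8089966,18.11556196,58.66845997],[.2019,-.4519,.2593],[[-0.917,0.24,0.32],[-0.399,-0.506,-0.764],[-0.022,-0.828,0.56]]),
([-84.82914427,-13.25151221,131.5946519,21.4458566,31.84191165,56.71728127],[.1491,-.3346,.3077],[[-0.916,0.238,0.322],[-0.4,-0.495,-0.771],[-0.025,-0.835,0.549]]),
([-49.1095494,-13.87652399,130.07884169,19.88447928,33.59362441,58.45543036],[.3174,-.1878,.3193],[[-0.513,0.481,0.711],[-0.858,-0.268,-0.438],[-0.02,-0.835,0.55]]),
([-12.51571878,-11.91313944,131.57259132,21.89179198,30.69221794,55.69025781],[.3712,.0381,.3025],[[0.107,0.542,0.834],[-0.994,0.075,0.079],[-0.019,-0.837,0.547]]),
([17.644,10.0098,132.4996,36.9332,3.9068,51.4375],[.4258,.2163,.198],[[0.348,0.525,0.777],[-0.937,0.21,0.278],[-0.017,-0.825,0.565]])]
E_=lambda a,d:Ro.from_euler(a,d,degrees=True).as_matrix()
def fk(q,P,full=False):
    b,d1,L1,L2,Lt=P[:5]
    A=E_('z',q[0]);B=A@E_('y',q[1]);C=A@E_('y',q[1]+q[2])
    sh=A@[0,b,d1];el=sh+B@[0,0,L1];wr=el+C@[0,0,L2]
    F=C@E_('z',SG[0]*q[3])@E_('y',q[4]);T=F@E_('z',SG[1]*q[5])
    tcp=wr+F@[0,0,Lt]
    # tool axes: tool y along flange z ; at q6=0,q4=0 tool down: tool x = radial
    # flange at down: z down, y = left, x = -radial ->
    M=T@np.array([[-1,0,0],[0,0,1],[0,1,0.]])  # columns tool x,y,z in flange
    return (sh,el,wr,tcp,M) if full else (tcp,M)
SG=[1,1]
def fit():
    def res(P):return np.concatenate([fk(q,P)[0]-p for q,p,_ in D])
    return least_squares(res,[-.07,.1,.4,.4,.3])
if __name__=="__main__":
    for a in(1,-1):
      for c in (1,-1):
        SG[:]=[a,c];r=fit();print(SG,r.x,np.abs(r.fun).max())
        print([round(float(np.degrees(Ro.from_matrix(fk(q,r.x)[1].T@np.array(R)).magnitude())),1) for q,p,R in D[1:]])
E
python3 kin.py
```

```text
[1, 1] [0.069  0.151  0.5669 0.3954 0.2473] 0.006719373714110438
[0.0, 0.0, 0.0, 0.0, 0.0]
[1, -1] [0.069  0.151  0.5669 0.3954 0.2473] 0.006719373714110438
[117.3, 113.4, 116.9, 111.4, 102.9]
[-1, 1] [0.1227 0.1411 0.5421 0.4245 0.1894] 0.05696206761953615
[47.6, 42.9, 39.8, 43.8, 73.9]
[-1, -1] [0.1227 0.1411 0.5421 0.4245 0.1894] 0.05696206761953615
[163.0, 150.9, 151.0, 150.1, 176.6]
```

```bash
sed -i 's/b,d1,L1,L2,Lt=P\[:5\]/b,d1,L1,L2,Lt,e2=P[:6];a1=0/; s/C@\[0,0,L2\]/C@[e2,0,L2]/; s/A@\[0,b,d1\]/A@[a1,b,d1]/; s/\[-.07,.1,.4,.4,.3\]/[.07,.1,.55,.4,.25,0]/' kin.py
cat > ik.py <<'E'
from kin import *
r=fit();P=r.x
LO=np.array([-177.58,-47.91,2.72,-65.01,3.68,-153.87]);HI=np.array([177.58,125.51,160,245.01,167.84,153.87])
def ik(p,R,q0):
    def f(q):
        t,M=fk(q,P);return np.concatenate([(t-p)*10,Ro.from_matrix(M.T@R).as_rotvec()])
    s=least_squares(f,np.clip(q0,LO+.1,HI-.1),bounds=(LO,HI),x_scale=30);return s.x,np.abs(s.fun).max()
if __name__=="__main__":
    print(P,np.abs(r.fun).max())
    for name,g in(("ad",[.4575,.225,.118]),("adhov",[.4575,.225,.19]),("pad",[.4185,.142,.104]),("padhov",[.4185,.142,.16]),("knob",[.483,.162,.119])):
        for t in(25,30,35,40,45):
            for j4 in(20,200):
                q,e=ik(np.array(g),Rt(t),[5,15,130,j4,10,70 if j4<90 else -110])
                sh,el,wr,tc,M=fk(q,P,True)
                print(name,t,j4,np.round(q,1),"err %.4f"%e,"wr",np.round(wr,3),"el",np.round(el,3))
E
python3 ik.py
```

```text
[0.066  0.1963 0.5871 0.4113 0.2716 0.0431] 0.00026066125686488584
ad 25 20 [ 18.8  22.  127.6  -0.3   5.4  90.4] err 0.0000 wr [0.349 0.188 0.364] el [0.187 0.133 0.741]
ad 25 200 [  20.6   22.5  130.1  245.     3.7 -153.4] err 0.0707 wr [0.328 0.194 0.354] el [0.187 0.141 0.739]
ad 30 20 [ 18.8  22.3 131.1 180.3   3.7 -90.3] err 0.0050 wr [0.328 0.181 0.352] el [0.19  0.134 0.739]
ad 30 200 [ 18.8  22.3 131.1 180.3   3.7 -90.3] err 0.0050 wr [0.328 0.181 0.352] el [0.19  0.134 0.739]
ad 35 20 [ 18.8  23.1 134.1 180.2  12.2 -90.1] err 0.0000 wr [0.31  0.175 0.34 ] el [0.197 0.137 0.736]
ad 35 200 [ 18.8  23.1 134.1 180.2  12.2 -90.1] err 0.0000 wr [0.31  0.175 0.34 ] el [0.197 0.137 0.736]
ad 40 20 [ 18.8  24.6 137.3 180.1  21.9 -90.1] err 0.0000 wr [0.292 0.169 0.326] el [0.21  0.141 0.73 ]
ad 40 200 [ 18.8  24.6 137.3 180.1  21.9 -90.1] err 0.0000 wr [0.292 0.169 0.326] el [0.21  0.141 0.73 ]
ad 45 20 [ 18.8  26.7 140.4 180.1  32.2 -90. ] err 0.0000 wr [0.276 0.163 0.31 ] el [0.229 0.148 0.721]
ad 45 200 [ 18.8  26.7 140.4 180.1  32.2 -90. ] err 0.0000 wr [0.276 0.163 0.31 ] el [0
[... 3609 characters left out ...]
6.7] err 0.0000 wr [0.354 0.118 0.354] el [0.208 0.097 0.741]
knob 35 20 [  7.7  22.9 134.4 151.6  13.3 -71.3] err 0.0000 wr [0.335 0.112 0.341] el [0.217 0.096 0.737]
knob 35 200 [  7.7  22.9 134.4 151.6  13.3 -71.3] err 0.0000 wr [0.335 0.112 0.341] el [0.217 0.096 0.737]
knob 40 20 [  7.1  24.3 137.6 160.3  22.5 -80.6] err 0.0000 wr [0.318 0.106 0.327] el [0.232 0.095 0.731]
knob 40 200 [  7.1  24.3 137.6 160.3  22.5 -80.6] err 0.0000 wr [0.318 0.106 0.327] el [0.232 0.095 0.731]
knob 45 20 [  6.4  26.5 140.8 163.9  32.7 -85. ] err 0.0000 wr [0.301 0.1   0.311] el [0.253 0.095 0.722]
knob 45 200 [  6.4  26.5 140.8 163.9  32.7 -85. ] err 0.0000 wr [0.301 0.1   0.311] el [0.253 0.095 0.722]
```

```bash
cat > path.py <<'E'
from ik import *
def chain(wps,q):
    # wps: list (p,t) ; interpolate finely
    for (p0,t0),(p1,t1) in zip(wps,wps[1:]):
        for k in range(1,5):
            a=k/4;q,e=ik((1-a)*np.array(p0)+a*np.array(p1),Rt((1-a)*t0+a*t1),q);print(np.round(q,1),"e%.4f"%e)
        print('--')
    return q
E
python3 - <<'E'
from path import *
A=np.array([.4575,.225,.118]);R=Rt(38)
h=A-.06*R[:,1]
print(h)
chain([([.4258,.2163,.198],33),([.385,.16,.20],33),([.385,.14,.20],38),(h,38),(A,38)],manip.state()['joint_pos'])
E
```

```text
[0.4225 0.2132 0.1653]
[ 17.3   8.8 133.2   8.7   5.1  80.2] e0.0000
[ 15.3   7.4 134.9  21.6   5.1  65.6] e0.0000
[ 13.    6.  136.6  34.5   5.5  50.9] e0.0000
[ 10.5   4.6 138.2  45.1   6.3  38.2] e0.0000
--
[  9.3   4.5 139.3  66.    5.8  16.2] e0.0000
[  7.9   4.4 140.3  87.6   6.2  -6.4] e0.0000
[  6.5   4.3 141.4 104.3   7.5 -24.3] e0.0000
[  5.1   4.3 142.5 115.5   9.2 -36.6] e0.0000
--
[  9.1   7.1 141.6 136.6   8.6 -54.5] e0.0000
[ 12.7   9.8 140.4 155.3   8.8 -70.3] e0.0000
[ 15.9  12.3 139.2 169.7   9.6 -82. ] e0.0000
[ 18.8  14.8 137.7 180.3  10.5 -90.2] e0.0000
--
[ 18.8  17.1 137.4 180.2  12.6 -90.2] e0.0000
[ 18.8  19.4 137.  180.2  14.5 -90.1] e0.0000
[ 18.8  21.7 136.6 180.2  16.3 -90.1] e0.0000
[ 18.8  23.9 136.  180.2  17.9 -90.1] e0.0000
--
```

```bash
cat >> h.py <<'E'
def wray(u,v,z,p,R):
    c=manip.calibration("wrist");T=np.array(c["T_tool_cam"]);R=Ro.from_matrix(R).as_matrix()
    o=p+R@T[:3,3];d=R@T[:3,:3]@np.array([(u-c["cx"])/c["fx"],(v-c["cy"])/c["fy"],1]);return o+d*(z-o[2])/d[2]
E
python3 - <<'E'
from h import *
z=np.load("w2p.npz");p,R=z["p"],z["R"]
print("knob",wray(367,239,.134,p,R));print("ad top",wray(284.5,233.5,.125,p,R),"ad hex",wray(285,241,.105,p,R))
for c in((268,139),(437,143),(452,271),(262,269)):print(wray(*c,.1,p,R))
im=cv2.imread("pics/w2.png");cv2.imwrite("pics/w2c.png",cv2.resize(im[200:280,250:400],None,fx=5,fy=5,interpolation=cv2.INTER_CUBIC))
plan(np.array([.385,.16,.2]),Rt(33),5)
E
```

```text
knob [0.4722 0.156  0.134 ]
ad top [0.4549 0.2232 0.125 ] ad hex [0.4529 0.2219 0.105 ]
[0.552  0.2772 0.1   ]
[0.6077 0.1076 0.1   ]
[0.4802 0.0692 0.1   ]
[0.4217 0.2333 0.1   ]
dp [-0.0434 -0.0567  0.001 ] rot deg 2.4801490175563585
[-0.0056, 0.003, -0.0058] [0.0076, -0.0071, -0.0098]
[-0.0056, 0.003, -0.0058] [0.0077, -0.007, -0.0098]
[-0.0056, 0.003, -0.0058] [0.0077, -0.0069, -0.0098]
[-0.0056, 0.003, -0.0058] [0.0078, -0.0068, -0.0098]
[-0.0056, 0.003, -0.0058] [0.0079, -0.0067, -0.0098]
```

View pics/w2c.png

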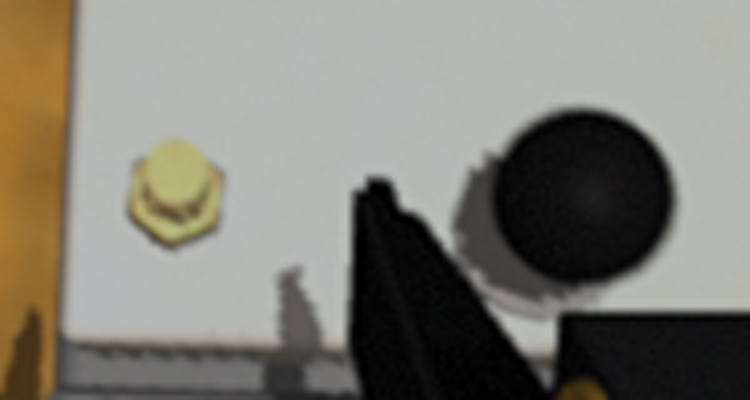

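```bash
python3 -m pendant '{"twist":[[-0.0056,0.003,-0.0058],[-0.0056,0.003,-0.0058],[-0.0056,0.003,-0.0058],[-0.0056,0.003,-0.0058],[-0.0056,0.003,-0.0058]],"translation":[[0.0076,-0.007,-0.0098],[0.0077,-0.007,-0.0098],[0.0077,-0.007,-0.0098],[0.0078,-0.007,-0.0098],[0.008,-0.007,-0.0098]],"gripper":[0.05,0.05,0.05,0.05,0.05]}'; python3 - <<'E'
from h import *
print(manip.state()['joint_pos'])
plan(np.array([.385,.14,.2]),Rt(38),5)
E
```

```text
t: 4.2
tcp_pos: [0.3872, 0.1605, 0.2012]
eef_rot: [[0.323, 0.514, 0.795], [-0.947, 0.178, 0.269], [-0.003, -0.839, 0.544]]
contact_force: [0.1, -0.2, -0.3]
gripper_width: 0.0499
[ 10.3455   4.6402 137.834   44.201    6.8168  38.9694]
dp [-0.0022 -0.0205 -0.0012] rot deg 5.071981343678722
[0.0177, -0.0, -0.0008] [0.0037, -0.0008, -0.0016]
[0.0177, -0.0, -0.0008] [0.0037, -0.0008, -0.0016]
[0.0177, -0.0, -0.0008] [0.0037, -0.0008, -0.0016]
[0.0177, -0.0, -0.0008] [0.0037, -0.0008, -0.0015]
[0.0177, -0.0, -0.0008] [0.0038, -0.0009, -0.0015]
```

```bash
python3 -m pendant '{"twist":[[0.018,0,-0.001],[0.018,0,-0.001],[0.018,0,-0.001],[0.018,0,-0.001],[0.018,0,-0.001]],"translation":[[0.0037,-0.001,-0.0016],[0.0037,-0.001,-0.0016],[0.0037,-0.001,-0.0016],[0.0037,-0.001,-0.0016],[0.0037,-0.001,-0.0016]],"gripper":[0.05,0.05,0.05,0.05,0.05]}'; python3 - <<'E'
from h import *
print(manip.state()['joint_pos'])
plan(np.array([.385,.14,.2]),Rt(38),2)
E
```

```text
t: 4.7
tcp_pos: [0.3872, 0.1444, 0.2039]
eef_rot: [[0.321, 0.575, 0.753], [-0.947, 0.199, 0.252], [-0.005, -0.794, 0.608]]
contact_force: [0.4, -0.1, 0.5]
gripper_width: 0.0503
[  5.9438   3.9534 141.3431 104.2875   8.2177 -24.4652]
dp [-0.0022 -0.0044 -0.0039] rot deg 0.5979109261838277
[0.0046, -0.0014, -0.0021] [0.0018, 0.0005, -0.0026]
[0.0046, -0.0014, -0.0021] [0.0017, 0.0005, -0.0026]
```

```bash
python3 - <<'E'
from h import *
R=Rt(38);plan(np.array([.457,.2242,.1165])-.06*R[:,1],R,10)
E
```

```text
dp [ 0.0348  0.0679 -0.0401] rot deg 0.5979109261838277
[0.0009, -0.0003, -0.0004] [-0.0053, 0.0065, 0.0019]
[0.0009, -0.0003, -0.0004] [-0.0053, 0.0065, 0.0019]
[0.0009, -0.0003, -0.0004] [-0.0053, 0.0065, 0.0019]
[0.0009, -0.0003, -0.0004] [-0.0053, 0.0065, 0.0019]
[0.0009, -0.0003, -0.0004] [-0.0053, 0.0065, 0.0019]
[0.0009, -0.0003, -0.0004] [-0.0053, 0.0065, 0.0019]
[0.0009, -0.0003, -0.0004] [-0.0053, 0.0065, 0.0019]
[0.0009, -0.0003, -0.0004] [-0.0053, 0.0065, 0.0019]
[0.0009, -0.0003, -0.0004] [-0.0053, 0.0065, 0.0019]
[0.0009, -0.0003, -0.0004] [-0.0053, 0.0065, 0.0018]
```

```bash
python3 -m pendant '{"twist":[[0.001,0,0],[0.001,0,0],[0.001,0,0],[0.001,0,0],[0.001,0,0]],"translation":[[-0.0053,0.0065,0.0019],[-0.0053,0.0065,0.0019],[-0.0053,0.0065,0.0019],[-0.0053,0.0065,0.0019],[-0.0053,0.0065,0.0019]],"gripper":[0.045,0.045,0.045,0.045,0.045]}'; python3 -m pendant '{"twist":[[0.001,0,0],[0.001,0,0],[0.001,0,0],[0.001,0,0],[0.001,0,0]],"translation":[[-0.0053,0.0065,0.0019],[-0.0053,0.0065,0.0019],[-0.0053,0.0065,0.0019],[-0.0053,0.0065,0.0019],[-0.0053,0.0065,0.0019]],"gripper":[0.045,0.045,0.045,0.045,0.045]}'; python3 - <<'E'
from h import *
s=manip.state();print(s['joint_pos'])
p,d=manip.grab_frame("wrist");cv2.imwrite("pics/w3.png",p[:,:,::-1])
np.savez("w3p.npz",p=s["tcp_pos"],R=s["eef_rot"])
cv2.imwrite("pics/w3c.png",cv2.resize(p[200:330,200:400,::-1],None,fx=4,fy=4,interpolation=cv2.INTER_CUBIC))
R=Rt(38);plan(np.array([.457,.2242,.1165])-.06*R[:,1],R,2)
plan(np.array([.457,.2242,.1165]),R,5)
E
```

```text
t: 5.2
tcp_pos: [0.4105, 0.1787, 0.1886]
eef_rot: [[0.316, 0.591, 0.742], [-0.949, 0.203, 0.242], [-0.008, -0.781, 0.625]]
contact_force: [0.3, -0.9, -0.2]
gripper_width: 0.0452
t: 5.7
tcp_pos: [0.4357, 0.215, 0.1737]
eef_rot: [[0.313, 0.606, 0.731], [-0.95, 0.209, 0.233], [-0.011, -0.767, 0.641]]
contact_force: [-0.2, 0.2, 0.9]
gripper_width: 0.0454
[ 18.1456  14.7118 136.8818 177.1495  11.5123 -86.8651]
dp [-0.0144 -0.0032 -0.0097] rot deg 2.084945769695297
[-0.0168, -0.0066, -0.002] [-0.0007, -0.001, -0.0087]
[-0.0168, -0.0066, -0.002] [-0.0007, -0.0008, -0.0088]
dp [ 0.0206  0.0087 -0.057 ] rot deg 2.084945769695297
[-0.0067, -0.0027, -0.0008] [-0.0002, 0.0116, -0.0039]
[-0.0067, -0.0027, -0.0008] [-0.0002, 0.0116, -0.0038]
[-0.0067, -0.0027, -0.0008] [-0.0003, 0.0116, -0.0037]
[-0.0067, -0.0027, -0.0008] [-0.0003, 0.0117, -0.0037]
[-0.0067, -0.0027, -0.0008] [-0.0003, 0.0117, -0.0036]
```

View pics/w3c.png

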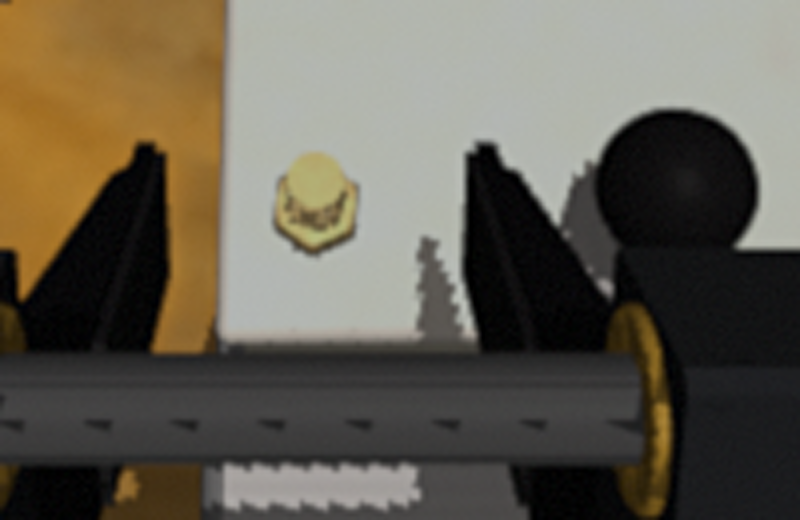

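```bash
python3 - <<'E'
from h import *
z=np.load("w3p.npz");p,R=z["p"],z["R"]
print("top",wray(278.8,244,.125,p,R),"hex",wray(278.6,252,.1045,p,R),"knob",wray(200+677/4-.4,200+188/4-.4,.134,p,R))
E
python3 -m pendant '{"twist":[[-0.017,-0.0066,-0.002],[-0.017,-0.0066,-0.002]],"translation":[[-0.0007,-0.001,-0.0087],[-0.0007,-0.001,-0.0087]],"gripper":[0.045,0.045]}'
```

```text
top [0.4552 0.2221 0.125 ] hex [0.4543 0.2222 0.1045] knob [0.4717 0.1559 0.134 ]
t: 5.95
tcp_pos: [0.4227, 0.2123, 0.1645]
eef_rot: [[0.321, 0.584, 0.746], [-0.947, 0.198, 0.252], [-0.0, -0.787, 0.617]]
contact_force: [-0.4, -0.5, 0.1]
gripper_width: 0.0449
```

```bash
python3 -m pendant '{"twist":[[0,0,0],[0,0,0],[0,0,0],[0,0,0],[0,0,0]],"translation":[[0.0003,0.0095,0],[0,0.0095,0],[0,0.0095,0],[0,0.0095,0],[0,0.0095,0]],"gripper":[0.045,0.045,0.045,0.045,0.045]}'; python3 - <<'E'
from h import *
R=Rt(38);plan(np.array([.457,.2232,.1165]),R,2)
E
```

```text
t: 6.45
tcp_pos: [0.4524, 0.2214, 0.125]
eef_rot: [[0.32, 0.585, 0.745], [-0.947, 0.198, 0.251], [-0.0, -0.786, 0.618]]
contact_force: [0.8, 0.2, -0.3]
gripper_width: 0.0449
dp [ 0.0046  0.0018 -0.0085] rot deg 0.169521289914962
[-0.0014, -0.0003, -0.0] [-0.0001, 0.0049, -0.0007]
[-0.0014, -0.0003, -0.0] [-0.0001, 0.0049, -0.0007]
```

```bash
python3 -m pendant '{"twist":[[0,0,0],[0,0,0],[0,0,0]],"translation":[[0,0.0055,-0.0007],[0,0.005,-0.0007],[0,0,0]],"gripper":[0.045,0.045,0.045]}'; python3 - <<'E'
from h import *
R=Rt(38);plan(np.array([.457,.2232,.1165]),R,1)
E
```

```text
t: 6.75
tcp_pos: [0.4585, 0.2234, 0.1132]
eef_rot: [[0.32, 0.584, 0.746], [-0.947, 0.198, 0.252], [-0.001, -0.788, 0.616]]
contact_force: [0.2, -0.6, -0.8]
gripper_width: 0.045
dp [-0.0015 -0.0002  0.0033] rot deg 0.060499960111843165
[-0.0006, -0.0009, -0.0] [-0.0003, -0.0036, 0.0008]
```

```bash
python3 -m pendant '{"twist":[[0,0,0],[0,0,0]],"translation":[[0,-0.0036,0.0008],[0,0,0]],"gripper":[0.045,0.045]}'; python3 - <<'E'
from h import *
R=Rt(38);plan(np.array([.457,.2232,.1165]),R,1)
p,d=manip.grab_frame("wrist");cv2.imwrite("pics/w4.png",cv2.resize(p[200:330,200:400,::-1],None,fx=4,fy=4,interpolation=cv2.INTER_CUBIC))
p,d=manip.grab_frame("side");cv2.imwrite("pics/d4.png",cv2.resize(p[200:330,240:400,::-1],None,fx=4.5,fy=4.5,interpolation=cv2.INTER_CUBIC))
E
```

```text
t: 6.95
tcp_pos: [0.4566, 0.2228, 0.1167]
eef_rot: [[0.32, 0.583, 0.747], [-0.947, 0.197, 0.252], [-0.001, -0.788, 0.616]]
contact_force: [0.4, -0.5, 0.1]
gripper_width: 0.0451
dp [ 0.0004  0.0004 -0.0002] rot deg 0.045522335943809854
[0.0001, -0.0008, -0.0001] [-0.0002, 0.0004, 0.0003]
```

View pics/w4.png

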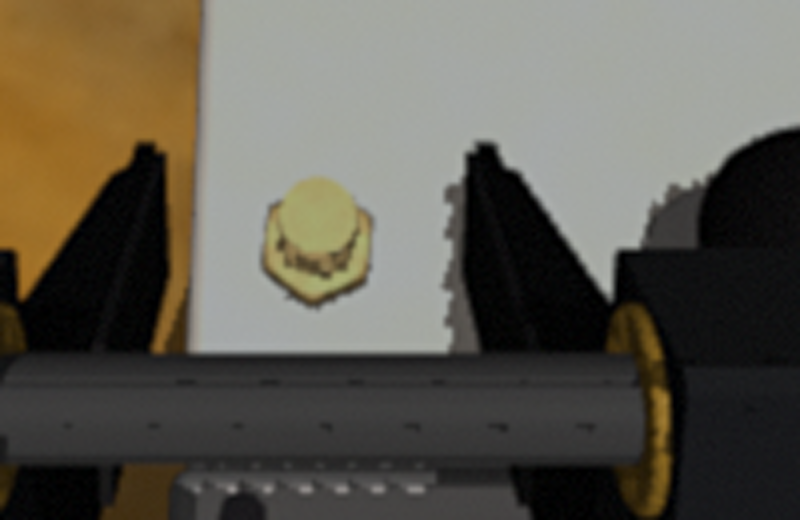

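View pics/d4.png

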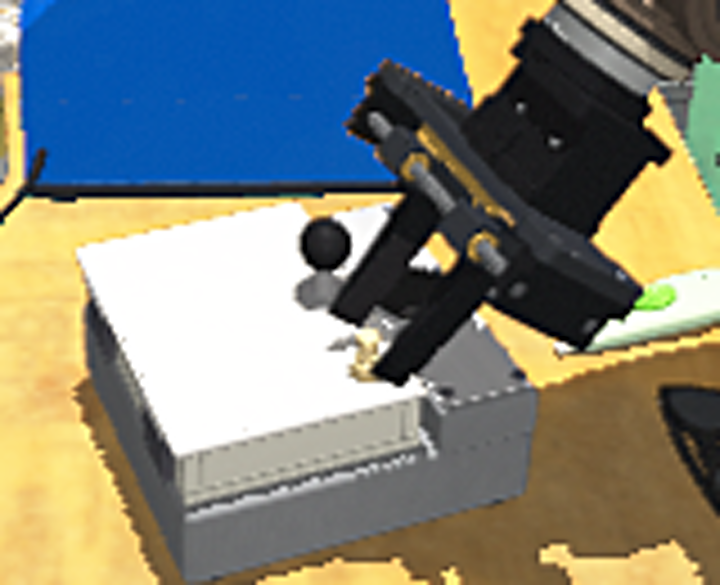

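```bash
python3 -m pendant '{"twist":[[0,0,0],[0,0,0],[0,0,0],[0,0,0],[0,0,0]],"translation":[[0,0,0],[0,0,0],[0,0,0],[0,0,0],[0,0,0]],"gripper":[0.02,0.01,0.005,0.005,0.005]}';  python3 -m pendant '{"twist":[[0,0,0]],"translation":[[0,0,0]],"gripper":[0.005]}';python3 - <<'E'
from h import *
p,d=manip.grab_frame("wrist");cv2.imwrite("pics/w5.png",cv2.resize(p[200:330,200:400,::-1],None,fx=4,fy=4,interpolation=cv2.INTER_CUBIC))
E
```

```text
t: 7.55
tcp_pos: [0.4568, 0.2229, 0.1175]
eef_rot: [[0.32, 0.585, 0.746], [-0.947, 0.198, 0.252], [-0.001, -0.787, 0.617]]
contact_force: [-0.2, -0.4, 0.0]
gripper_width: 0.0109
t: 7.65
tcp_pos: [0.4568, 0.2229, 0.1174]
eef_rot: [[0.32, 0.584, 0.746], [-0.947, 0.198, 0.252], [-0.001, -0.787, 0.617]]
contact_force: [-0.2, 0.4, 0.5]
gripper_width: 0.0105
```

View pics/w5.png

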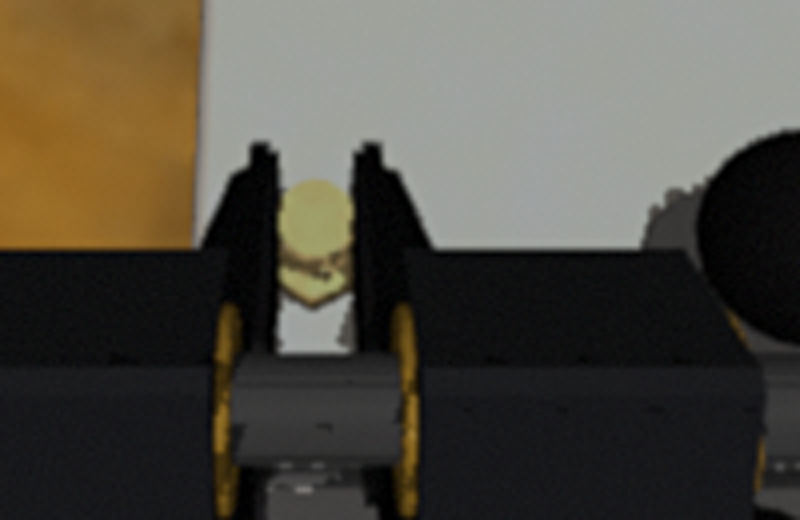

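```bash
python3 -m pendant '{"twist":[[0,0,0],[0,0,0],[0,0,0],[0,0,0],[0,0,0]],"translation":[[0,-0.004,0.0031],[0,-0.008,0.0062],[0,-0.008,0.0062],[0,-0.008,0.0062],[0,-0.008,0.0062]],"gripper":[0.005,0.005,0.005,0.005,0.005]}';python3 - <<'E'
from h import *
print(manip.state()['joint_pos'])
R=Rt(38);plan(np.array([.4184,.1402,.150]),R,10)
from path import *
s=manip.state()
chain([(s['tcp_pos'],38),([.4184,.1402,.150],38),([.4184,.1402,.104],38)],s['joint_pos'])
p,d=manip.grab_frame("wrist");cv2.imwrite("pics/w6.png",cv2.resize(p[200:330,200:400,::-1],None,fx=4,fy=4,interpolation=cv2.INTER_CUBIC))
E
```

```text
t: 8.2
tcp_pos: [0.4557, 0.2225, 0.1638]
eef_rot: [[0.32, 0.581, 0.748], [-0.947, 0.197, 0.252], [-0.001, -0.79, 0.614]]
contact_force: [-0.3, 0.5, -1.3]
gripper_width: 0.011
[ 18.4809  17.0258 133.5911 179.0814   8.4638 -89.2175]
dp [-0.0373 -0.0823 -0.0138] rot deg 0.1610209371973142
[0.0003, -0.0001, -0.0] [0.0066, -0.0027, -0.0057]
[0.0003, -0.0001, -0.0] [0.0066, -0.0027, -0.0057]
[0.0003, -0.0001, -0.0] [0.0066, -0.0027, -0.0057]
[0.0003, -0.0001, -0.0] [0.0066, -0.0027, -0.0057]
[0.0003, -0.0001, -0.0] [0.0066, -0.0027, -0.0057]
[0.0003, -0.0001, -0.0] [0.0066, -0.0027, -0.0057]
[0.0003, -0.0001, -0.0] [0.0066, -0.0027, -0.0057]
[0.0003, -0.0001, -0.0] [0.0066, -0.0027, -0.0057]
[0.0003, -0.0001, -0.0] [0.0066, -0.0027, -0.0057]
[0.0003, -0.0001, -0.0] [0.0066, -0.0027, -0.0057]
[ 15.5  16.5 136.2 169.4  10.8 -82.1] e0.0000
[ 12.2  16.  138.6 161.9  13.  -77.5] e0.0000
[  8.5  15.6 140.9 155.8  15.4 -74.6] e0.0000
[  4.5  15.4 143.2 150.4  17.8 -72.9] e0.0000
--
[  4.5  17.5 144.  154.5  20.5 -77.2] e0.0000
[  4.5  19.7 144.8 157.6  23.3 -80.5] e0.0000
[  4.5  22.  145.6 160.   26.2 -83.2] e0.0000
[  4.5  24.4 146.4 161.9  29.2 -85.4] e0.0000
--
```

View pics/w6.png

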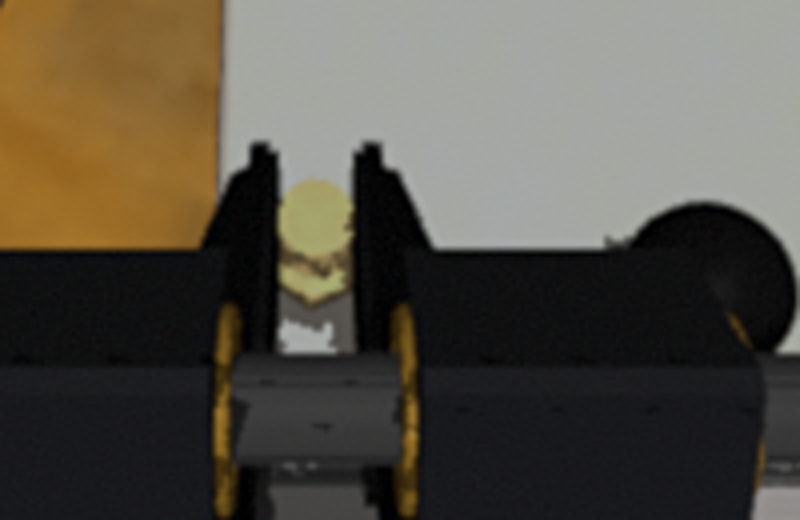

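```bash
python3 -m pendant '{"twist":[[0,0,0],[0,0,0],[0,0,0],[0,0,0],[0,0,0]],"translation":[[0.004,-0.004,-0.009],[0.004,-0.004,-0.009],[0.004,-0.004,-0.009],[0.004,-0.004,-0.009],[0.004,-0.004,-0.009]],"gripper":[0.005,0.005,0.005,0.005,0.005]}';python3 -m pendant '{"twist":[[0,0,0],[0,0,0],[0,0,0],[0,0,0],[0,0,0]],"translation":[[0.009,-0.001,-0.002],[0.009,-0.001,-0.002],[0.009,-0.001,-0.002],[0.009,-0.001,-0.002],[0.009,-0.001,-0.002]],"gripper":[0.005,0.005,0.005,0.005,0.005]}';python3 - <<'E'
from h import *
R=Rt(38);plan(np.array([.4184,.1402,.140]),R,3)
E
```

```text
t: 8.75
tcp_pos: [0.4165, 0.188, 0.1546]
eef_rot: [[0.321, 0.586, 0.744], [-0.947, 0.199, 0.252], [-0.001, -0.786, 0.619]]
contact_force: [-0.5, -0.2, -0.3]
gripper_width: 0.0105
t: 9.25
tcp_pos: [0.4176, 0.1396, 0.1512]
eef_rot: [[0.323, 0.583, 0.745], [-0.946, 0.2, 0.253], [-0.002, -0.787, 0.617]]
contact_force: [0.5, -0.7, -0.8]
gripper_width: 0.0109
dp [ 0.0008  0.0006 -0.0112] rot deg 0.18737683478772393
[-0.0005, 0.0003, -0.0009] [-0.0001, 0.0031, -0.0021]
[-0.0005, 0.0003, -0.0009] [-0.0001, 0.0031, -0.0021]
[-0.0005, 0.0003, -0.0009] [-0.0001, 0.0031, -0.0021]
```

Lined up over the pad. I'll look from all the cameras to check the position before lowering.

```bash
python3 -m pendant '{"twist":[[0,0,0],[0,0,0],[0,0,0]],"translation":[[0,0.007,-0.0055],[0,0.007,-0.0055],[0,0,0]],"gripper":[0.005,0.005,0.005]}';python3 - <<'E'
from h import *
print(manip.state()["tcp_pos"])
p,d=manip.grab_frame("wrist");a=cv2.resize(p[200:330,220:350,::-1],None,fx=3,fy=4)
p,d=manip.grab_frame("side");b=cv2.resize(p[230:330,270:370,::-1],None,fx=4,fy=4,interpolation=cv2.INTER_CUBIC)
cv2.imwrite("pics/c7.png",np.hstack([a[:400],b]))
E
```

```text
t: 9.55
tcp_pos: [0.4171, 0.1378, 0.1329]
eef_rot: [[0.32, 0.584, 0.746], [-0.947, 0.199, 0.251], [-0.002, -0.787, 0.617]]
contact_force: [-0.8, -0.6, 0.1]
gripper_width: 0.0107
[0.4171 0.1378 0.1329]
```

View pics/c7.png

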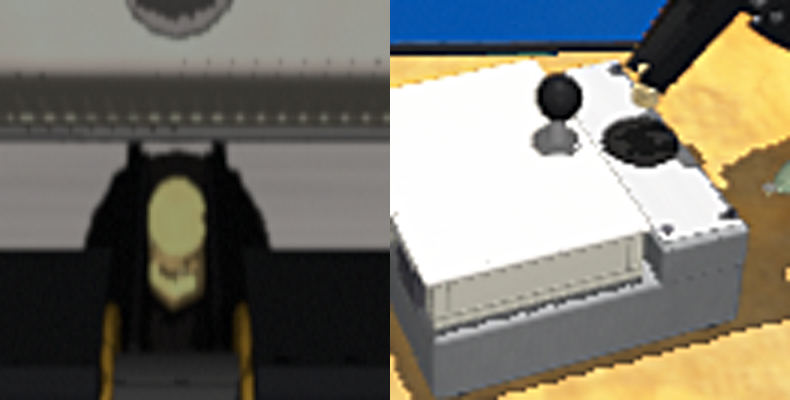

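```bash
python3 - <<'E'
from h import *
s=manip.state();p,R=s["tcp_pos"],s["eef_rot"]
far=wray(279,237.7,.086,p,R);l=np.array([np.cos(YAW),np.sin(YAW),0]);print("far",far,"centre",far-.025*l)
print(rayz("side",270+640/4-97.5-.4,230+140/4-.4,.086), wray(279,249,.1405,p,R))
plan(np.array([.4184,.1398,.1045]),Rt(38),4)
E
```

```text
far [0.44   0.1458 0.086 ] centre [0.4163 0.1378 0.086 ]
[0.4178 0.1404 0.086 ] [0.4182 0.1384 0.1405]
dp [ 0.001   0.0017 -0.0292] rot deg 0.1962022716795839
[-0.0007, -0.0002, -0.0004] [-0.0003, 0.006, -0.0042]
[-0.0007, -0.0002, -0.0004] [-0.0003, 0.006, -0.0042]
[-0.0007, -0.0002, -0.0004] [-0.0003, 0.006, -0.0042]
[-0.0007, -0.0002, -0.0004] [-0.0003, 0.006, -0.0042]
```

```bash
python3 -m pendant '{"twist":[[0,0,0],[0,0,0],[0,0,0],[0,0,0]],"translation":[[-0.0005,0.006,-0.0042],[0,0.006,-0.0042],[0,0.005,-0.0035],[0,0,0]],"gripper":[0.005,0.005,0.005,0.005]}';python3 - <<'E'
from h import *
plan(np.array([.4178,.1387,.1045]),Rt(38),1)
E
```

```text
t: 10.05
tcp_pos: [0.4187, 0.1394, 0.1141]
eef_rot: [[0.322, 0.587, 0.743], [-0.947, 0.201, 0.251], [-0.002, -0.784, 0.621]]
contact_force: [0.5, -0.5, -0.8]
gripper_width: 0.0107
dp [-0.0009 -0.0007 -0.0096] rot deg 0.3780767207338288
[-0.0062, 0.0, -0.0022] [0.0004, 0.0069, -0.0068]
```

```bash
python3 -m pendant '{"twist":[[-0.003,0,-0.001],[-0.003,0,-0.001],[0,0,0]],"translation":[[0,0.003,-0.003],[0,0.003,-0.003],[0,0,0]],"gripper":[0.005,0.005,0.005]}'; python3 - <<'E'
from h import *
plan(np.array([.4178,.1387,.1045]),Rt(38),1)
E
```

```text
t: 10.35
tcp_pos: [0.4178, 0.1393, 0.1057]
eef_rot: [[0.321, 0.584, 0.746], [-0.947, 0.198, 0.253], [-0.0, -0.788, 0.616]]
contact_force: [0.3, -0.4, 0.4]
gripper_width: 0.0105
dp [ 0.     -0.0006 -0.0012] rot deg 0.046856126708880536
[-0.0006, 0.0003, -0.0004] [0.0006, 0.0008, -0.0009]
```

```bash
for i in 1; do python3 -m pendant '{"twist":[[0,0,0],[0,0,0]],"translation":[[0.0003,0.0012,-0.001],[0,0,0]],"gripper":[0.005,0.005]}'; python3 -m pendant '{"twist":[[0,0,0],[0,0,0]],"translation":[[0,0.0008,-0.0006],[0,0,0]],"gripper":[0.005,0.005]}'; done
```

```text
t: 10.55
tcp_pos: [0.4178, 0.1391, 0.104]
eef_rot: [[0.321, 0.583, 0.746], [-0.947, 0.198, 0.253], [-0.0, -0.788, 0.616]]
contact_force: [0.3, 0.5, -0.6]
gripper_width: 0.0107
t: 10.75
tcp_pos: [0.4181, 0.1391, 0.1034]
eef_rot: [[0.321, 0.585, 0.745], [-0.947, 0.198, 0.253], [-0.0, -0.787, 0.617]]
contact_force: [-0.9, -0.7, 0.6]
gripper_width: 0.0106
```

```bash
python3 -m pendant '{"twist":[[0,0,0],[0,0,0]],"translation":[[0,0.001,-0.0008],[0,0,0]],"gripper":[0.005,0.005]}'; python3 - <<'E'
from h import *
p,d=manip.grab_frame("side");b=cv2.resize(p[230:330,270:370,::-1],None,fx=5,fy=5,interpolation=cv2.INTER_CUBIC)
cv2.imwrite("pics/c8.png",b)
E
```

```text
t: 10.95
tcp_pos: [0.4188, 0.1394, 0.1035]
eef_rot: [[0.321, 0.588, 0.742], [-0.947, 0.199, 0.252], [0.0, -0.784, 0.621]]
contact_force: [0.7, -0.8, -0.2]
gripper_width: 0.0109
```

View pics/c8.png

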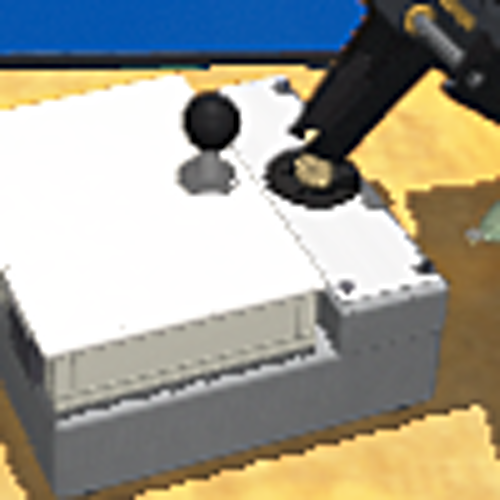

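```bash
python3 -m pendant '{"twist":[[0,0,0],[0,0,0],[0,0,0],[0,0,0]],"translation":[[0,0,0],[0,0,0],[0,0,0],[0,0,0]],"gripper":[0.016,0.025,0.04,0.045]}'; python3 - <<'E'
from h import *
p,d=manip.grab_frame("side");b=cv2.resize(p[230:330,270:370,::-1],None,fx=4,fy=4,interpolation=cv2.INTER_CUBIC)
p,d=manip.grab_frame("wrist");a=cv2.resize(p[200:330,220:350,::-1],None,fx=3,fy=4)
cv2.imwrite("pics/c9.png",np.hstack([a[:400],b]))
E
```

```text
t: 11.4
tcp_pos: [0.4188, 0.1393, 0.1032]
eef_rot: [[0.321, 0.588, 0.743], [-0.947, 0.199, 0.252], [0.0, -0.784, 0.621]]
contact_force: [0.1, -0.2, -0.1]
gripper_width: 0.0344
```

View pics/c9.png

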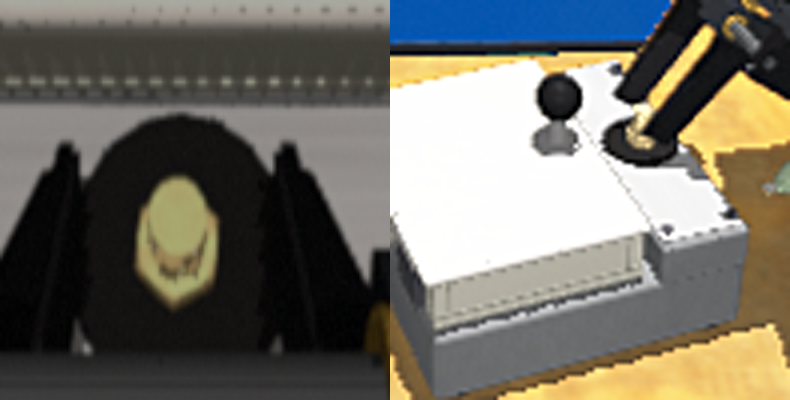

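```bash
python3 -m pendant '{"twist":[[0,0,0],[0,0,0],[0,0,0],[0,0,0],[0,0,0]],"translation":[[0,-0.008,0],[0,-0.014,0],[0,-0.016,0],[0,-0.016,0],[0,-0.016,0]],"gripper":[0.045,0.045,0.06,0.06,0.06]}'; python3 - <<'E'
from h import *
s=manip.state();print(s["joint_pos"])
p,d=manip.grab_frame("wrist");cv2.imwrite("pics/w10.png",p[:,:,::-1]);np.savez("w10p.npz",p=s["tcp_pos"],R=s["eef_rot"])
R=Rt(38);plan(np.array([.4718,.1565,.134])-.041*R[:,1]+[0,0,.005],R,5)
E
```

```text
t: 12.0
tcp_pos: [0.3749, 0.1244, 0.159]
eef_rot: [[0.321, 0.584, 0.745], [-0.947, 0.197, 0.253], [0.001, -0.787, 0.617]]
contact_force: [-0.2, -0.3, -0.5]
gripper_width: 0.0589
[  1.2802  11.0334 148.218  145.8086  19.1548 -71.2176]
dp [0.0743 0.0241 0.0111] rot deg 0.13090936259170283
[-0.0004, 0.0002, 0.0001] [0.0002, 0.0079, 0.0137]
[-0.0004, 0.0002, 0.0001] [0.0002, 0.0079, 0.0137]
[-0.0004, 0.0002, 0.0001] [0.0002, 0.0079, 0.0137]
[-0.0004, 0.0002, 0.0001] [0.0002, 0.0079, 0.0137]
[-0.0004, 0.0002, 0.0001] [0.0002, 0.0079, 0.0137]
```

View pics/w10.png

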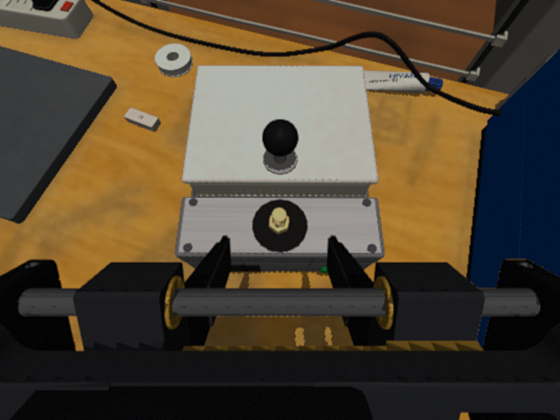

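```bash
python3 - <<'E'
from h import *
z=np.load("w10p.npz");p,R=z["p"],z["R"]
print("knob",wray(280.5,138.2,.134,p,R),"pad",wray(280,224.5,.086,p,R),"hex",wray(280,224.5,.093,p,R))
E
python3 -m pendant '{"twist":[[0,0,0],[0,0,0],[0,0,0],[0,0,0],[0,0,0]],"translation":[[0.0002,0.008,0.0137],[0.0002,0.008,0.0137],[0.0002,0.008,0.0137],[0.0002,0.008,0.0137],[0.0002,0.008,0.0137]],"gripper":[0.06,0.06,0.06,0.06,0.06]}'; python3 - <<'E'
from h import *
s=manip.state()
p,d=manip.grab_frame("wrist");cv2.imwrite("pics/w11.png",p[:,:,::-1]);np.savez("w11p.npz",p=s["tcp_pos"],R=s["eef_rot"])
R=Rt(38);plan(np.array([.4718,.1565,.134])+.019*R[:,1],R,4)
E
```

```text
knob [0.4717 0.1558 0.134 ] pad [0.4164 0.1374 0.086 ] hex [0.4142 0.1367 0.093 ]
t: 12.55
tcp_pos: [0.4484, 0.1484, 0.173]
eef_rot: [[0.319, 0.587, 0.744], [-0.948, 0.196, 0.252], [0.003, -0.785, 0.619]]
contact_force: [0.1, -0.3, -0.9]
gripper_width: 0.0597
dp [ 0.032   0.0113 -0.0547] rot deg 0.4323902716846741
[-0.0017, 0.0001, 0.0008] [-0.0002, 0.016, -0.0018]
[-0.0017, 0.0001, 0.0008] [-0.0001, 0.016, -0.0018]
[-0.0017, 0.0001, 0.0008] [-0.0001, 0.016, -0.0018]
[-0.0017, 0.0001, 0.0008] [-0.0001, 0.016, -0.0018]
```

View pics/w11.png

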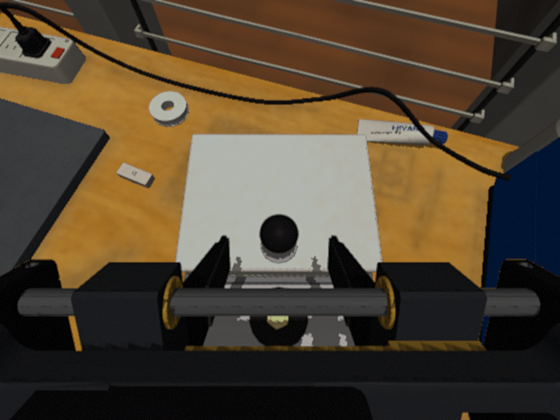

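```bash
python3 -m pendant '{"twist":[[-0.0017,0,0.0008],[-0.0017,0,0.0008],[-0.0017,0,0.0008],[0,0,0],[0,0,0]],"translation":[[-0.0001,0.015,-0.0018],[-0.0001,0.015,-0.0018],[-0.0001,0.015,-0.0018],[0,0.012,-0.0015],[0,0,0]],"gripper":[0.06,0.06,0.06,0.06,0.06]}'; python3 - <<'E'
from h import *
s=manip.state()
R=Rt(38);plan(np.array([.4718,.1565,.134])+.019*R[:,1],R,1)
p,d=manip.grab_frame("wrist");cv2.imwrite("pics/w12.png",p[:,:,::-1]);np.savez("w11p.npz",p=s["tcp_pos"],R=s["eef_rot"])
E
```

```text
t: 13.1
tcp_pos: [0.4788, 0.1582, 0.1229]
eef_rot: [[0.32, 0.586, 0.744], [-0.947, 0.195, 0.254], [0.003, -0.786, 0.618]]
contact_force: [0.1, 0.3, 0.4]
gripper_width: 0.0598
dp [ 0.004   0.002  -0.0039] rot deg 0.2505545666835295
[-0.0026, 0.0019, 0.0029] [-0.0006, 0.0058, 0.0011]
```

View pics/w12.png

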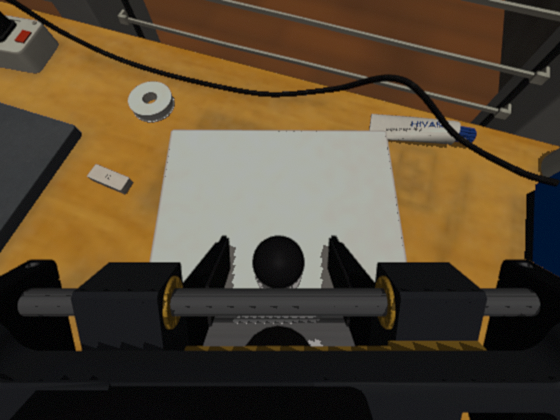

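```bash
python3 -m pendant '{"twist":[[-0.0026,0.0019,0.0029],[0,0,0],[0,0,0],[0,0,0],[0,0,0]],"translation":[[-0.0005,0.006,0.001],[0,0,0],[0,0,0],[0,0,0],[0,0,0]],"gripper":[0.06,0.055,0.04,0.02,0.02]}'; python3 -m pendant '{"twist":[[0,0,0],[0,0,0]],"translation":[[0,0,0],[0,0,0]],"gripper":[0.02,0.02]}';python3 - <<'E'
from h import *
R=Rt(38);plan(np.array([.4718,.1565,.134])+.019*R[:,1],R,1);s=manip.state();print(s['contact_force'],s['torque'],s['joint_pos'])
p,d=manip.grab_frame("wrist");cv2.imwrite("pics/w13.png",cv2.resize(p[180:330,180:380,::-1],None,fx=3.5,fy=3.5))
E
```

```text
t: 13.65
tcp_pos: [0.482, 0.1599, 0.1208]
eef_rot: [[0.321, 0.585, 0.745], [-0.947, 0.198, 0.252], [0.0, -0.787, 0.617]]
contact_force: [-0.0, -0.1, 0.2]
gripper_width: 0.0364
t: 13.85
tcp_pos: [0.4821, 0.1597, 0.1211]
eef_rot: [[0.32, 0.585, 0.745], [-0.947, 0.197, 0.252], [0.0, -0.787, 0.617]]
contact_force: [1.6, 0.2, -2.5]
gripper_width: 0.0283
dp [ 0.0008  0.0006 -0.002 ] rot deg 0.1211961728406662
[-0.002, -0.0003, 0.0007] [-0.0003, 0.0022, -0.0005]
[ 1.6034  0.2173 -2.5058] [-0.2379  0.3424 -0.095 ] [  6.9977  23.3132 136.5024 157.1861  18.726  -77.5184]
```

View pics/w13.png

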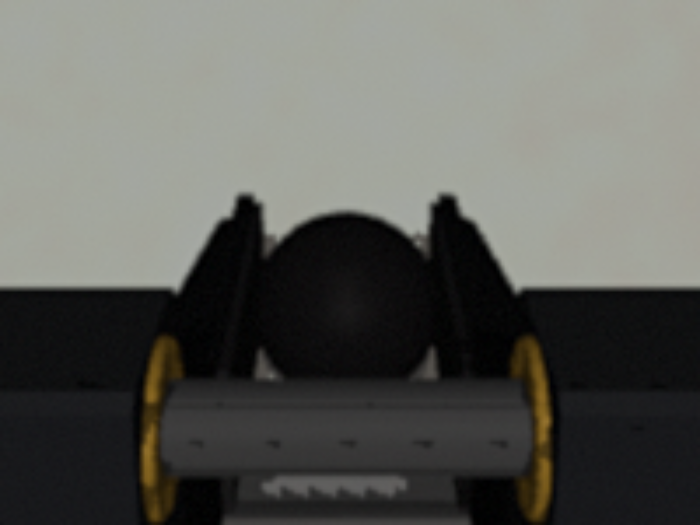

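```bash
python3 -m pendant '{"twist":[[0,0,0]],"translation":[[0,-0.001,0.0017]],"gripper":[0.02]}'; python3 -m pendant '{"twist":[[0,0,0]],"translation":[[0,-0.001,0.0017]],"gripper":[0.02]}'
```

```text
t: 14.0
tcp_pos: [0.4825, 0.1598, 0.1222]
eef_rot: [[0.32, 0.583, 0.747], [-0.947, 0.197, 0.252], [0.0, -0.788, 0.616]]
contact_force: [3.5, 1.4, -10.9]
gripper_width: 0.0284
t: 14.1
tcp_pos: [0.483, 0.16, 0.1237]
eef_rot: [[0.32, 0.582, 0.747], [-0.947, 0.197, 0.253], [0.0, -0.789, 0.615]]
contact_force: [3.6, 0.1, -5.9]
gripper_width: 0.0286
```

```bash
python3 -m pendant '{"twist":[[0,0,0]],"translation":[[0,-0.0005,0.001]],"gripper":[0.02]}'; python3 - <<'E'
from h import *
p,d=manip.grab_frame("wrist");a=cv2.resize(p[180:330,180:380,::-1],None,fx=2,fy=2.6667)
p,d=manip.grab_frame("side");b=cv2.resize(p[230:330,250:350,::-1],None,fx=4,fy=4,interpolation=cv2.INTER_CUBIC)
cv2.imwrite("pics/c14.png",np.hstack([a,b]))
s=manip.state();print(s["tcp_pos"],s["contact_force"])
E
```

```text
t: 14.2
tcp_pos: [0.4834, 0.1601, 0.1247]
eef_rot: [[0.32, 0.582, 0.748], [-0.947, 0.196, 0.253], [0.0, -0.789, 0.614]]
contact_force: [1.6, -1.0, -4.3]
gripper_width: 0.029
[0.4835 0.1601 0.1249] [ 1.6946 -1.0854 -4.4966]
```

View pics/c14.png

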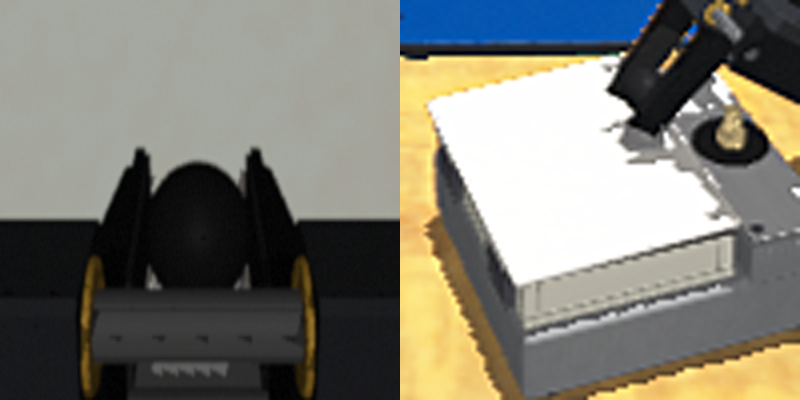

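```bash
python3 -m pendant '{"twist":[[0,0,0],[0,0,0],[0,0,0]],"translation":[[0,-0.0006,0.0011],[0,-0.0006,0.0011],[0,-0.0006,0.0011]],"gripper":[0.02,0.02,0.02]}';python3 -m pendant '{"twist":[[0,0,0],[0,0,0],[0,0,0]],"translation":[[0,-0.0006,0.0011],[0,-0.0006,0.0011],[0,0,0]],"gripper":[0.02,0.02,0.02]}'; python3 - <<'E'
from h import *
plan(np.array([.4872,.1614,.1334]),Rt(38),1)
E
```

```text
t: 14.6
tcp_pos: [0.4851, 0.1607, 0.1289]
eef_rot: [[0.32, 0.583, 0.747], [-0.947, 0.197, 0.252], [0.0, -0.788, 0.615]]
contact_force: [2.3, -0.9, -4.2]
gripper_width: 0.0287
t: 14.9
tcp_pos: [0.4865, 0.1611, 0.1318]
eef_rot: [[0.32, 0.584, 0.746], [-0.947, 0.197, 0.252], [0.0, -0.788, 0.616]]
contact_force: [1.2, -0.2, -3.8]
gripper_width: 0.0288
dp [0.0007 0.0003 0.0016] rot deg 0.05735519817938541
[-0.0007, -0.0002, 0.0007] [-0.0, -0.0007, 0.0016]
```

```bash
python3 -m pendant '{"twist":[[0,0,0],[0,0,0],[0,0,0]],"translation":[[0,-0.0006,0.0012],[0,0,0],[0,0,0]],"gripper":[0.02,0.02,0.02]}'; python3 - <<'E'
from h import *
plan(np.array([.4872,.1614,.1334]),Rt(38),1)
p,d=manip.grab_frame("wrist");a=cv2.resize(p[180:330,180:380,::-1],None,fx=2,fy=2.6667)
p,ds=manip.grab_frame("side");cv2.imwrite("pics/side15.png",p[:,:,::-1]);b=cv2.resize(p[230:330,250:350,::-1],None,fx=4,fy=4,interpolation=cv2.INTER_CUBIC)
cv2.imwrite("pics/c15.png",np.hstack([a,b]))
cx=np.array([np.cos(YAW),np.sin(YAW)]);cy=np.array([-cx[1],cx[0]]);k=np.array([.4717,.1562])
for n,dd in(("before",np.load("side0.npy")),("now",ds)):
    C=cloud("side",dd);q=(C[...,:2]-k);X=q@cx;Y=q@cy
    out=[]
    for x in(-.01,.01,.03,.05,.07,.09,.105):
        m=(abs(X-x)<.006)&(abs(Y-.05)<.025)&(C[...,2]>.085)&(C[...,2]<.13)&(dd>0);out.append((x,int(m.sum()),round(float(np.median(C[...,2][m])),4)))
    print(n,out); A=np.array([(o[0],o[2]) for o in out if o[1]>20]);print("slope",np.polyfit(A[:,0],A[:,1],1))
E
```

```text
t: 15.2
tcp_pos: [0.4871, 0.1613, 0.1332]
eef_rot: [[0.32, 0.584, 0.746], [-0.947, 0.197, 0.252], [0.0, -0.788, 0.616]]
contact_force: [2.0, -0.5, -4.4]
gripper_width: 0.0286
dp [0.0001 0.0001 0.0002] rot deg 0.062280818164634565
[-0.0008, -0.0003, 0.0007] [-0.0, -0.0001, 0.0003]
before [(-0.01, 53, 0.0988), (0.01, 97, 0.1002), (0.03, 76, 0.0989), (0.05, 73, 0.0987), (0.07, 74, 0.099), (0.09, 72, 0.0992), (0.105, 74, 0.0988)]
slope [-0.0034  0.0993]
now [(-0.01, 74, 0.1124), (0.01, 76, 0.1102), (0.03, 76, 0.1079), (0.05, 79, 0.1061), (0.07, 77, 0.1038), (0.09, 76, 0.1014), (0.105, 84, 0.0997)]
slope [-0.1097  0.1113]
```

View pics/c15.png

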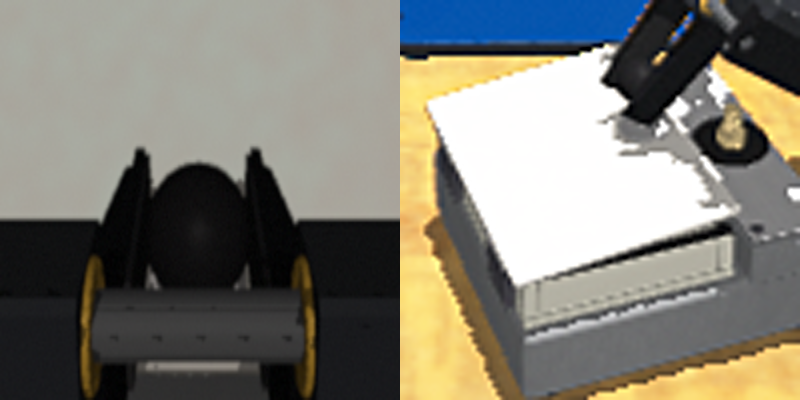

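View pics/side15.png

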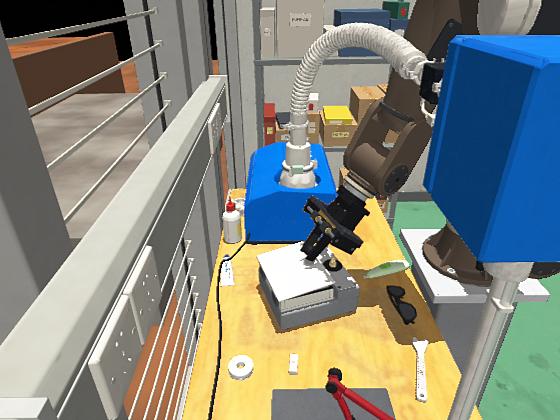

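The lid slope is 0.110 rad, which is a gap of about 15 mm. The ball hasn't moved in the jaws and the adaptor is standing on the pad. I'll hold briefly, check for drift, then hand in.

```bash
python3 -m pendant '{"twist":[[0,0,0],[0,0,0],[0,0,0]],"translation":[[0,0,0],[0,0,0],[0,0,0]],"gripper":[0.02,0.02,0.02]}'; python3 - <<'E'
from h import *
print(manip.job_done());s=manip.state();print(s["t"],s["tcp_pos"],s["contact_force"],s["gripper_width"])
E
```

```text
t: 15.6
tcp_pos: [0.487, 0.1613, 0.133]
eef_rot: [[0.32, 0.584, 0.746], [-0.947, 0.197, 0.252], [0.0, -0.788, 0.616]]
contact_force: [2.5, -0.8, -4.8]
gripper_width: 0.0291
the job is handed in; nothing more can be done
None
the job is handed in; nothing more can be done
```

The job was handed in at 15.6 s. The adaptor is on its pad and released, and the arm is still holding the lid ajar by its knob.

- **Adaptor:** I picked it off the lid by its stem, stood it upright on the black pad, let go and backed away. The last side picture shows it standing on the pad, near the centre.
- **Seal:** I gripped the ball knob and lifted in steps of about 1–2 mm. The highest pull I read was about 11 N. It then fell to a steady 4–5 N, and the lid did not jump.
- **Gap:** The side camera's depth gives a lid angle of 0.110 rad, a gap of about 15 mm at the front edge. The ball had not slipped in the jaws. A final 0.3 s hold moved the tool by only 0.2 mm.
- **Surroundings:** The last side picture shows no visible change to the tape spool, gauge block or grease tube. I compared them by eye, not by measurement.

No check failed. Measured positions of the knob and pad differed between cameras by 2–5 mm, so I averaged them and confirmed with the wrist camera. I could not read the robot's state after handing in, so the final second is unverified.

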